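Pin the practice jaw to its stand with the mallet

TASK

Fix the practice jaw for the next course group: put every holding pin in the rack through an eyelet of its own on the jaw stand, so that it stands on the sprung seat inside, without pushing the seat down by hand. When all the pins stand there, take the mallet and strike each one smartly down with it until its collar is flush on the eyelet, then stand the mallet back on its blue mat, upright on its head, and leave the bottle and carton where they are.

Things in the scene. Friction and masses are not known exactly. Their poses are not given: they have to be found in the camera images.
- stand: fixed jaw stand: aluminium base 170 x 170 x 14 mm (origin: centre of its underside; blue strip along its -x edge), a pink and white jaw cast up to 48 mm high in the middle, and six upright steel eyelet sleeves, bore 9, 34 mm long, the top flared to a funnel 18 mm wide inside, mouths 60 mm up, at (x, y) mm (-52, +-30), (0, +-56), (57, +-56). Place and yaw vary
- rack: fixed white pin rack, block 194 (x) x 50 (y) x 44 mm, origin at the centre of its underside, with six holes in a row along its x, 32 mm apart, the row centred, 42 mm deep; some may be empty. Stands to one side of the stand, either side
- mat: fixed blue mallet mat 190 (x) x 130 (y) x 2 mm, origin at the centre of its underside (its top is at z = 2 mm). On the other side of the stand from the rack
- mallet: loose mallet, 0.38 kg, standing on its head on the mat. Origin: centre of the head's lower striking face; z up. Head 52 mm tall: lower half steel, diameter 48, upper white, diameter 40. Handle: level black bar along its -x, 20 to 133 mm from the head's axis, 16 mm wide, 22 mm high, its middle 30 mm above the lower face. Heavy at the head: grip the handle about 40 mm from its axis
- pin1: loose holding pin, 50 g, 72 mm long, upright in the rack, its collar on the rack's top (absent in some starts). Origin: its tip; z up along it. Steel shaft diameter 7, 40 mm long, tapered tip; brass collar diameter 24 at 40 to 44 mm; orange head diameter 12 at 44 to 72 mm, its flat top is struck. All alike
- pin2: loose holding pin, 50 g, 72 mm long, upright in the rack, its collar on the rack's top (absent in some starts). Origin: its tip; z up along it. Steel shaft diameter 7, 40 mm long, tapered tip; brass collar diameter 24 at 40 to 44 mm; orange head diameter 12 at 44 to 72 mm, its flat top is struck. All alike
- pin3: loose holding pin, 50 g, 72 mm long, upright in the rack, its collar on the rack's top (absent in some starts). Origin: its tip; z up along it. Steel shaft diameter 7, 40 mm long, tapered tip; brass collar diameter 24 at 40 to 44 mm; orange head diameter 12 at 44 to 72 mm, its flat top is struck. All alike
- pin4: loose holding pin, 50 g, 72 mm long, upright in the rack, its collar on the rack's top (absent in some starts). Origin: its tip; z up along it. Steel shaft diameter 7, 40 mm long, tapered tip; brass collar diameter 24 at 40 to 44 mm; orange head diameter 12 at 44 to 72 mm, its flat top is struck. All alike
- pin5: loose holding pin, 50 g, 72 mm long, upright in the rack, its collar on the rack's top (absent in some starts). Origin: its tip; z up along it. Steel shaft diameter 7, 40 mm long, tapered tip; brass collar diameter 24 at 40 to 44 mm; orange head diameter 12 at 44 to 72 mm, its flat top is struck. All alike
- pin6: loose holding pin, 50 g, 72 mm long, upright in the rack, its collar on the rack's top (absent in some starts). Origin: its tip; z up along it. Steel shaft diameter 7, 40 mm long, tapered tip; brass collar diameter 24 at 40 to 44 mm; orange head diameter 12 at 44 to 72 mm, its flat top is struck. All alike
- eye1 (a point): centre of the mouth of eyelet sleeve 1 (funnel 18 mm wide narrowing to the 9 mm bore 6 mm below), 60 mm above the table; z up
- eye2 (a point): centre of the mouth of eyelet sleeve 2 (funnel 18 mm wide narrowing to the 9 mm bore 6 mm below), 60 mm above the table; z up
- eye3 (a point): centre of the mouth of eyelet sleeve 3 (funnel 18 mm wide narrowing to the 9 mm bore 6 mm below), 60 mm above the table; z up
- eye4 (a point): centre of the mouth of eyelet sleeve 4 (funnel 18 mm wide narrowing to the 9 mm bore 6 mm below), 60 mm above the table; z up
- eye5 (a point): centre of the mouth of eyelet sleeve 5 (funnel 18 mm wide narrowing to the 9 mm bore 6 mm below), 60 mm above the table; z up
- eye6 (a point): centre of the mouth of eyelet sleeve 6 (funnel 18 mm wide narrowing to the 9 mm bore 6 mm below), 60 mm above the table; z up
- seat1 (a joint): white sprung seat inside eyelet 1, on which a pin's tip comes to stand: 0 = up (30 mm below the mouth, a pin on it stands with its collar 10 mm above the mouth), grows as it is driven down; 0.010 m with the pin's collar flush on the sleeve. About 7 N start it and 11 N finish it; it stays where driven (friction)
- seat2 (a joint): white sprung seat inside eyelet 2, on which a pin's tip comes to stand: 0 = up (30 mm below the mouth, a pin on it stands with its collar 10 mm above the mouth), grows as it is driven down; 0.010 m with the pin's collar flush on the sleeve. About 7 N start it and 11 N finish it; it stays where driven (friction)
- seat3 (a joint): white sprung seat inside eyelet 3, on which a pin's tip comes to stand: 0 = up (30 mm below the mouth, a pin on it stands with its collar 10 mm above the mouth), grows as it is driven down; 0.010 m with the pin's collar flush on the sleeve. About 7 N start it and 11 N finish it; it stays where driven (friction)
- seat4 (a joint): white sprung seat inside eyelet 4, on which a pin's tip comes to stand: 0 = up (30 mm below the mouth, a pin on it stands with its collar 10 mm above the mouth), grows as it is driven down; 0.010 m with the pin's collar flush on the sleeve. About 7 N start it and 11 N finish it; it stays where driven (friction)
- seat5 (a joint): white sprung seat inside eyelet 5, on which a pin's tip comes to stand: 0 = up (30 mm below the mouth, a pin on it stands with its collar 10 mm above the mouth), grows as it is driven down; 0.010 m with the pin's collar flush on the sleeve. About 7 N start it and 11 N finish it; it stays where driven (friction)
- seat6 (a joint): white sprung seat inside eyelet 6, on which a pin's tip comes to stand: 0 = up (30 mm below the mouth, a pin on it stands with its collar 10 mm above the mouth), grows as it is driven down; 0.010 m with the pin's collar flush on the sleeve. About 7 N start it and 11 N finish it; it stays where driven (friction)
- water: bystander: water bottle, diameter 64, 200 mm tall, origin under its centre
- carton: bystander: light blue carton 85 x 120 x 70 mm, origin under its centre

How it is judged:
By the outcome, as a careful person would: the job done as asked, in the order asked, and still so for the second after the job is handed in, with the robot touching nothing.
Of pin1, pin2, pin3, pin4, pin5, pin6 only 4 to 6 are there at a start; the rules pass over those that are not, and their reading is None.
At some moment in a run one of mallet may be knocked a few centimetres aside while the robot is not near it.
It also fails if it takes over 210 s, if anything falls off the work surface, if the arm or the gripper's body presses on something with over 40 N, if the wrist force passes 120 N, or if a joint passes its speed limit or range.

ROBOT

A 7-joint arm with a two-finger parallel gripper is mounted at the origin on the work surface. World frame = base frame: x ahead of the robot, y to its left, z up, the work surface at z = 0. Lengths are in m, angles in rad, forces in N, time in s.
With the tool pointing down it reaches from about 0.425 to 0.875 m from the base axis. Payload 8.4 kg.
Tool frame: the origin (TCP) lies at the very end of the fingers, on their centre line; the grasp point (between the pads) lies env.tcp_to_grasp behind it (env.tcp_to_grasp is the distance from the TCP to the grasp point, in m); z points along the fingers, y is the line along which they close (so a half turn about z gives the same grasp; the last joint's range is limited). The gripper opens to 87 mm and grips with 3 to 60 N. Pads are 19 mm wide; open, the fingers measure 117 mm over their backs; the gripper's body (75 mm by 190 mm) begins 51 mm behind the grasp point.
Start: joints at [1.08, 0.333, 0.04, 1.465, -0.013, 1.343, -0.059], TCP at [0.248, -0.601, 0.223] pointing down, gripper open.
Joint ranges: [-2.58, 2.58], [-0.38, 2.09], [-1.3, 1.39], [0.25, 2.4], [-1.5, 4.64], [0.08, 2.09], [-2.65, 2.65]. Speed limits (rad/s): [2.22, 2.22, 2.79, 2.79, 3.14, 3.14, 3.14].

INTERFACE

Orientations are given as [roll, pitch, yaw] about the fixed x, y, z axes, in that order (R = Rz(yaw) Ry(pitch) Rx(roll)).
In Python, from station import sensors, cams, env gives the robot as it stands. The module is installed in compiled form; this text tells all that it offers.
- The arm moves only by the shell command python3 -m pendant 'ROWS' [OPENING] [FORCE]. ROWS is JSON, a list of rows, each a list of 2 entries, a list of its own where there are three numbers: the shift along the tool's x, y, z in m, then the turn, a rotation vector about the tool's x, y, z in rad. A call has 1 to 20 rows; each row shifts and turns the commanded pose from where the row before left it, along the tool's axes as they then stand; what a row does not reach is not made up. A row lasts 1/8 s, in which the tool goes at most 62.5 mm and 10.7 degrees, less where a joint would pass 70% of its speed; a pose out of reach is approached as far as the arm can. A call is refused whole if a number of a shift passes 0.0625 or a number of a turn 0.188, either way. A call with a gripper value outside its range is refused whole. OPENING is the finger opening in m, from 0 to 0.087, set as the call begins (- or left out, the last holds). The fingers move at their own pace and stop on an object; FORCE is the grip in N (left out, the last holds). Time passes only in rows, so rows that do not move let the fingers close. It gives the time, the measured TCP pose, the force, the opening and the grip force at its end, in the units of the state.
- sensors.read_state(): the state, without advancing time (a new reading comes with each control period).
- cams.grab_frame(name): name is "scene" or "top" or "wrist"; returns (picture, depth): 384x512x3 uint8, blue, green, red; 384x512 float32, m along the optical axis (not along the pixel's ray), 0 where there is no reading.
- cams.camera_model(name): a dict with "K" (3x3 intrinsics, pixels), "k1" (the pictures are not rectified: a ray, as slopes to the right and down, at radius r is drawn at 1 + k1 r^2 times it, then the intrinsics apply), "origin" and "attitude" of the camera in the world. Camera axes: x right, y down, z forward; pixel columns grow to the right and rows downward; lengths in m; the calibration is good to about 2 mm. A picture is of the moment at which its call begins: read the wrist's pose just before it. camera_model takes no time and is no camera call; for the wrist camera it gives the pose at the moment of the call.
- env.finish_job(): hands the job in; it is judged then, once.
The state is a dict: "time": time; "q": joint angles; "joint_vel": joint speeds; "joint_efforts": joint torques, N m; "tcp_pos": TCP position; "ee_rot": TCP orientation; "force": force on the tool from outside, world axes, zero at the start; "ft_torque": the same for the moment, N m; "grip_width": finger opening in m; "finger_force": force on a finger pad.
Only numpy, scipy, OpenCV 4.12 (cv2) and the standard library are available. Lean on these libraries where they do the work, as an engineer would, in place of code of your own. Each camera call takes 0.05 s, during which the arm holds its last target. There are 200 camera calls.

## Working session

There is one attempt and no reset: what is moved stays moved. The work goes in short steps, Python scripts to look and compute and a shell command to move; the robot and the scene stay as the last step left them, time stands still between calls to the robot, and variables do not carry over. Pictures are saved under pics/ and viewed, at most 14 in all, crops included, and the job is handed in when it is done.

```bash
mkdir -p pics
cat > h.py <<'E'
import numpy as np, cv2
from station import sensors, cams, env
from scipy.spatial.transform import Rotation as R
def model(name):
    m=cams.camera_model(name); A=np.array(m["attitude"])
    if A.shape!=(3,3): A=R.from_euler('xyz',A).as_matrix()
    return np.array(m["K"]),m["k1"],np.array(m["origin"]),A
def rays(mod,px):
    K,k1,o,A=mod; px=np.atleast_2d(px).astype(float)
    d=np.c_[(px[:,0]-K[0,2])/K[0,0],(px[:,1]-K[1,2])/K[1,1]]; u=d.copy()
    for _ in range(20): u=d/(1+k1*(u**2).sum(1,keepdims=True))
    return np.c_[u,np.ones(len(u))]@A.T
def onplane(mod,px,z):
    r=rays(mod,px); o=mod[2]; return o+r*((z-o[2])/r[:,2:])
def cloud(mod,depth):
    v,u=np.mgrid[:depth.shape[0],:depth.shape[1]]
    r=rays(mod,np.c_[u.ravel(),v.ravel()])
    return (mod[2]+r*depth.reshape(-1,1)).reshape(*depth.shape,3)
E
python3 - <<'E'
from h import *
s=sensors.read_state(); print(s); print(env.tcp_to_grasp)
for n in("scene","top","wrist"):
    m=model(n); im,d=cams.grab_frame(n); cv2.imwrite(f"pics/{n}0.png",im); np.savez(f"{n}0.npz",im=im,d=d)
    print(n,cams.camera_model(n))
E
```

```text
{'time': 0.0, 'q': array([ 1.07983912,  0.3339045 ,  0.03986608,  1.46627906, -0.01343776,
        1.34327206, -0.05847597]), 'joint_vel': array([-0.00173571, -0.00040877,  0.0018274 ,  0.00021462,  0.0001411 ,
        0.0007653 , -0.00105845]), 'joint_efforts': array([ 1.34946117e-04, -6.56356215e+01,  1.33561984e+00, -4.03808999e+01,
       -5.96011570e-02,  4.45196929e-02,  1.79180834e-04]), 'tcp_pos': array([ 0.24799091, -0.60033026,  0.22165947]), 'ee_rot': array([-3.13999693e+00,  6.92076196e-05,  3.91762714e-01]), 'force': array([ 0.7124795 ,  0.47370273, -0.79247351]), 'ft_torque': array([ 0.01256296, -0.05333243,  0.02312603]), 'finger_force': 0.0, 'grip_width': 0.08696425581512007}
0.0187
scene {'K': array([[373.85253866,   0.        , 259.6670019 ],
       [  0.        , 373.85253866, 188.9681723 ],
       [  0.        ,   0.        ,   1.        ]]), 'k1': -0.05035981986788674, 'origin': array([ 1.16582832, -0.37549672,  0.83850946]), 'attitude': array([-2.39478589e+00, -2.18145267e-03,  1.02074019e+00])}
top {'K': array([[396.13540199,   0.        , 264.23569978],
       [  0.        , 396.13540199, 191.78152347],
       [  0.        ,   0.        ,   1.        ]]), 'k1': -0.04914635902751057, 'origin': array([3.52129823e-01, 2.12868962e-04, 1.09433217e+00]), 'attitude': array([-2.93781622, -0.00461006, -1.58464057])}
wrist {'K': array([[266.73904429,   0.        , 254.14067174],
       [  0.        , 266.73904429, 189.22516799],
       [  0.        ,   0.        ,   1.        ]]), 'k1': -0.0007992362258951705, 'origin': array([ 0.31672   , -0.57260771,  0.38348854]), 'attitude': array([ 2.86831865e+00,  3.05321763e-04, -1.17916109e+00])}
```

View pics/top0.png

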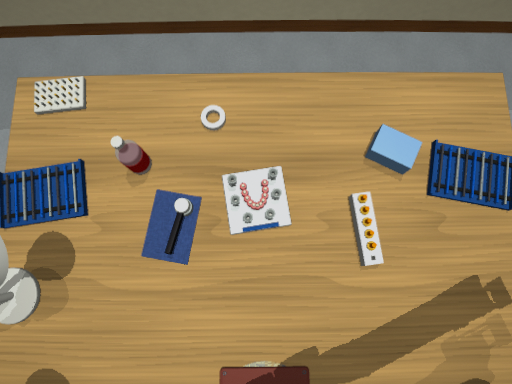

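View pics/scene0.png

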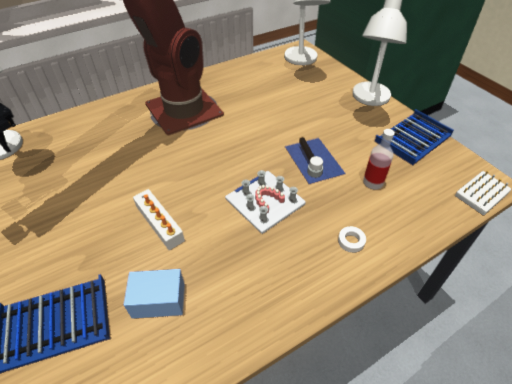

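Top: five pins at about (363..373, 198..245) with one empty hole at (374,258). The stand is at (256,200) with its blue strip toward the robot, and the mallet head is at (182,206) with the handle end at (170,250). The scene view agrees.

Run:
```python
from h import *
for n in("top","scene"):
    f=np.load(n+"0.npz"); im,d=f["im"],f["d"]; mod=model(n); P=cloud(mod,d)
    hsv=cv2.cvtColor(im,cv2.COLOR_BGR2HSV)
    m=cv2.inRange(hsv,(5,200,150),(22,255,255))
    k,l,st,c=cv2.connectedComponentsWithStats(m)
    print(n,"orange")
    for i in range(1,k):
        if st[i,4]<12: continue
        q=P[l==i]; print(st[i,4],c[i].round(1),np.median(q,0).round(4),q[:,2].max().round(4),onplane(mod,c[i],.066)[0].round(4))
f=np.load("top0.npz"); im,d=f["im"],f["d"]; mod=model("top"); P=cloud(mod,d)
hsv=cv2.cvtColor(im,cv2.COLOR_BGR2HSV)
# blue strip, mat
m=cv2.inRange(hsv,(105,150,60),(125,255,255)); k,l,st,c=cv2.connectedComponentsWithStats(m)
for i in range(1,k):
    if st[i,4]>60: print("blue",st[i],c[i].round(1),np.median(P[l==i],0).round(4))
# white/grey low-sat things
m=cv2.inRange(hsv,(0,0,170),(180,45,255)); k,l,st,c=cv2.connectedComponentsWithStats(m)
for i in range(1,k):
    if st[i,4]>60:
        cn=max(cv2.findContours((l==i).astype(np.uint8),0,2)[0],key=cv2.contourArea); r=cv2.minAreaRect(cn)
        print("white",st[i],np.round(r[0],1),np.round(r[1],1),round(r[2],1),np.median(P[l==i],0).round(4))
x0=205;cv2.imwrite("pics/stand_crop.png",cv2.resize(im[150:250,x0:x0+100],None,fx=6,fy=6,interpolation=cv2.INTER_CUBIC))
# sleeve tops by depth: z 0.05..0.065 in stand area
m=((P[...,2]>.054)&(P[...,2]<.068)).astype(np.uint8); m[:, :210]=0; m[:,300:]=0; m[:150]=0;m[250:]=0
k,l,st,c=cv2.connectedComponentsWithStats(m)
for i in range(1,k):
    if st[i,4]>4: print("hi",st[i,4],c[i].round(1),P[l==i].mean(0).round(4),onplane(mod,c[i],.06)[0].round(4))
```

```text
top orange
24 [363.1 197.6] [ 0.5451 -0.2692  0.0744] 0.08 [ 0.5454 -0.2697  0.066 ]
14 [366.8 208.4] [ 0.5152 -0.2752  0.0772] 0.082 [ 0.5162 -0.2776  0.066 ]
15 [368.9 220.6] [ 0.4837 -0.2783  0.077 ] 0.0813 [ 0.4838 -0.281   0.066 ]
16 [371.3 232.9] [ 0.4501 -0.2837  0.0767] 0.0793 [ 0.4513 -0.2853  0.066 ]
15 [373.5 244.7] [ 0.4192 -0.2863  0.0772] 0.0809 [ 0.4208 -0.2891  0.066 ]
scene orange
blue [ 430  140   82   70 2480] [468.6 176.5] [ 0.6115 -0.5943  0.014 ]
blue [   2  159   83   69 2545] [ 45.4 194.6] [0.5748 0.612  0.0136]
blue [458 158   7  30 136] [461.  172.6] [ 0.6232 -0.5708  0.0138]
blue [483 162   7  30 133] [485.7 177.4] [ 0.6101 -0.6419  0.0131]
blue [507 167   5  30  68] [508.9 181.7] [ 0.5962 -0.7087  0.014 ]
blue [ 50 176   7  31 168] [ 53.1 191.1] [0.5841 0.5876 0.0128]
blue [ 26 180   6  31 152] [ 28.2 195.4] [0.5731 0.6592 0.013 ]
blue [  3 184   4  31  91] [  4.1 199.4] [0.5635 0.7289 0.0136]
blue [243 223  35   8 108] [260.3 226.7] [0.4768 0.0051 0.0186]
white [  34   76   49   36 1076] [58.  93.4] [29.9 52. ] 82.9 [0.876  0.5945 0.0227]
white [201 105  
[... 276 characters left out ...]
 18.5] 79.5 [ 0.461  -0.2817  0.0454]
white [174 198  15  14 160] [181.  204.5] [13. 14.] 90.0 [0.534  0.2146 0.0553]
white [  0 268  20  21 121] [  7.1 275.7] [ 9.  26.8] 48.6 [0.3582 0.6836 0.0212]
white [   0  277   37   47 1099] [ 18.9 301.6] [29.2 53.8] 28.3 [0.2794 0.6501 0.021 ]
hi 58 [272.9 171.8] [ 0.6206 -0.0315  0.06  ] [ 0.6206 -0.0315  0.06  ]
hi 58 [231.9 178. ] [0.6048 0.0787 0.0597] [0.6047 0.0787 0.06  ]
hi 62 [276.6 192. ] [ 0.5646 -0.0404  0.0601] [ 0.5646 -0.0404  0.06  ]
hi 59 [235.  198.9] [0.5476 0.0705 0.0599] [0.5475 0.0704 0.06  ]
hi 61 [270.1 212.7] [ 0.5092 -0.0222  0.0602] [ 0.5092 -0.0222  0.06  ]
hi 64 [247.7 216.3] [0.5005 0.037  0.0601] [0.5005 0.037  0.06  ]
```

View pics/stand_crop.png

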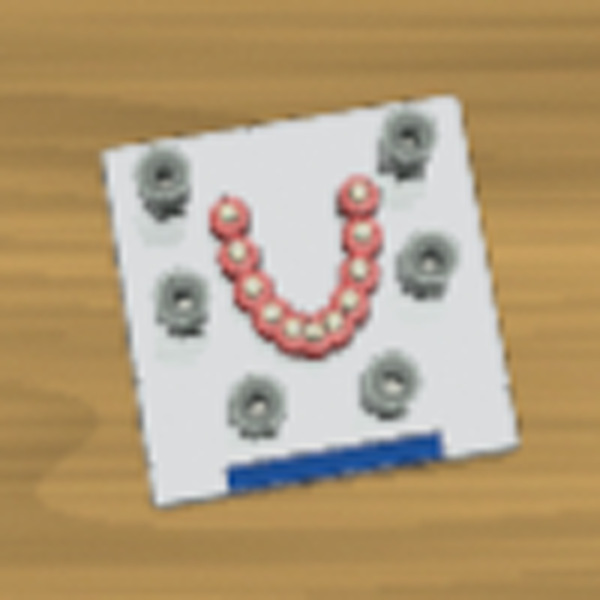

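```bash
cat >> h.py <<'E'
def go(x,y,z,yaw=None,s=None):
    "tool-frame shift from the measured pose to a level pose, turn about tool z, and rotation error"
    s=s or sensors.read_state(); M=R.from_euler('xyz',s["ee_rot"]).as_matrix()
    d=M.T@(np.array([x,y,z])-s["tcp_pos"]); 
    if yaw is None: yaw=s["ee_rot"][2]
    w=R.from_matrix(M.T@R.from_euler('xyz',[np.pi,0,yaw]).as_matrix()).as_rotvec()
    print("t",round(s["time"],1),"tcp",s["tcp_pos"].round(4),"shift mm",(d*1000).round(1),"turn",w.round(3),"rows>=",round(max(abs(d).max()/.0625,abs(w).max()/.187),1),"F",s["force"].round(1),"w",round(s["grip_width"],4))
E
python3 - <<'E'
from h import *
L=np.array([[57,-56],[57,56],[0,-56],[0,56],[-52,-30],[-52,30]])/1000
W=np.array([[.6206,-.0315],[.6048,.0787],[.5646,-.0404],[.5476,.0705],[.5092,-.0222],[.5005,.037]])
a=L-L.mean(0);b=W-W.mean(0);H=a.T@b;U,S,V=np.linalg.svd(H);Q=V.T@U.T
t=W.mean(0)-Q@L.mean(0);yaw=np.arctan2(Q[1,0],Q[0,0]);print("stand",t,yaw,S.sum()/(a**2).sum())
E=L@Q.T+t;print(E.round(4).tolist());print(((E-W)*1000).round(1).tolist())
np.savez("geo.npz",E=E,yaw=yaw)
# pins: tops
f=np.load("top0.npz"); mod=model("top")
px=[[363.1,197.6],[366.8,208.4],[368.9,220.6],[371.3,232.9],[373.5,244.7]]
p=onplane(mod,px,.074)[:,:2];print(p.round(4).tolist())
A=np.polyfit(range(5),p,1);print(A,np.hypot(*A[0]),np.arctan2(*-A[0][::-1]))
print((A[1]+np.arange(5)[:,None]*A[0]).round(4).tolist())
go(.482,-.28,.16,.148)
E
```

```text
stand [0.55623489 0.01510421] 0.14801359661944177 0.9990622761283644
[[0.6209, -0.0319], [0.6044, 0.0789], [0.5645, -0.0403], [0.548, 0.0705], [0.5092, -0.0222], [0.5004, 0.0371]]
[[0.3, -0.4], [-0.4, 0.2], [-0.1, 0.1], [0.4, -0.0], [0.0, -0.0], [-0.1, 0.1]]
[[0.5439, -0.2675], [0.515, -0.2754], [0.4828, -0.2789], [0.4506, -0.283], [0.4202, -0.2868]]
[[-0.03117929 -0.00460587]
 [ 0.54484618 -0.26911586]] 0.031517648621085546 0.1466613571604699
[[0.5448, -0.2691], [0.5137, -0.2737], [0.4825, -0.2783], [0.4513, -0.2829], [0.4201, -0.2875]]
t 0.1 tcp [ 0.248  -0.6004  0.2219] shift mm [ 338.6 -206.7   62.1] turn [-0.001  0.     0.244] rows>= 5.4 F [-0.4  1.2 -0.3] w 0.087
```

```bash
sed -i 's/    d=M.T@(np.array/    d=R.from_euler("xyz",[np.pi,0,s["ee_rot"][2] if yaw is None else yaw]).as_matrix().T@(np.array/' h.py
python3 -m pendant '[[[0,0,0],[0,0,0.122]],[[0,0,0],[0,0,0.122]],[[0.047,-0.047,0],[0,0,0]],[[0.047,-0.047,0],[0,0,0]],[[0.047,-0.047,0],[0,0,0]],[[0.047,-0.047,0],[0,0,0]],[[0.047,-0.047,0],[0,0,0]],[[0.047,-0.047,0.02],[0,0,0]],[[0,0,0.02],[0,0,0]],[[0,0,0],[0,0,0]],[[0,0,0],[0,0,0]]]' 0.04 10
python3 - <<'E'
from h import *
s=sensors.read_state(); mod=model("wrist"); im,d=cams.grab_frame("wrist"); cv2.imwrite("pics/w1.png",im)
np.savez("w1.npz",im=im,d=d)
P=cloud(mod,d); hsv=cv2.cvtColor(im,cv2.COLOR_BGR2HSV)
m=cv2.inRange(hsv,(5,170,100),(22,255,255)); k,l,st,c=cv2.connectedComponentsWithStats(m)
for i in range(1,k):
    if st[i,4]<40: continue
    q=P[l==i]; t=q[q[:,2]>q[:,2].max()-.006]; print(st[i,4],c[i].round(1),q[:,2].max().round(4),len(t),t.mean(0).round(4))
go(.5448,-.2691,.1,.148,s)
E
```

```text
time: 1.52
tcp_pos: [0.4695, -0.3026, 0.1852]
ee_rot: [3.141, -0.0, 0.146]
force: [0.4, -0.2, 0.5]
grip_width: 0.0401
finger_force: 0.0
112 [233.5 137.1] 0.0775 102 [ 0.5179 -0.2748  0.0755]
115 [233.7 166.5] 0.0772 83 [ 0.4871 -0.2787  0.0752]
119 [233.8 194.7] 0.0771 76 [ 0.4559 -0.2828  0.0752]
117 [233.7 220.9] 0.0769 58 [ 0.4246 -0.2865  0.0751]
t 1.5 tcp [ 0.4695 -0.3026  0.1852] shift mm [ 79.4 -22.   85.2] turn [ 0.    -0.    -0.002] rows>= 1.4 F [ 0.4 -0.2  0.5] w 0.0401
```

View pics/w1.png

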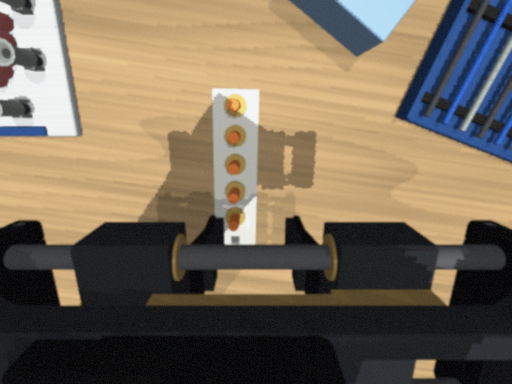

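The wrist view shows five pins at column ~234, rows 105–221, with the rack vertical in the image. I'll correct for the cylinder sides by using the far rim of each top disc.

```bash
cat >> h.py <<'E'
def heads(im,mod,ztop,yaw=.147,lo=40,rim=.006):
    "pin axis from the far rim of the orange top disc (plane ztop)"
    hsv=cv2.cvtColor(im,cv2.COLOR_BGR2HSV); m=cv2.inRange(hsv,(3,150,60),(24,255,255))
    k,l,st,c=cv2.connectedComponentsWithStats(m); o=mod[2]; out=[]
    for i in range(1,k):
        if st[i,4]<lo: continue
        v,u=np.nonzero(l==i); q=onplane(mod,np.c_[u,v],ztop)[:,:2]; cen=q.mean(0)
        a=cen-o[:2]; a/=np.linalg.norm(a); b=np.array([-a[1],a[0]])
        sa=(q-cen)@a; sb=(q-cen)@b
        out.append((cen+a*(sa.max()+.0003-rim)+b*(sb.max()+sb.min())/2).round(4).tolist()+[int(st[i,4]),c[i].round().tolist(),round((np.ptp(sb))*1000,1),round(np.ptp(sa)*1000,1)])
    return out
E
python3 - <<'E'
from h import *
s=sensors.read_state();mod=model("wrist");f=np.load("w1.npz")
for r in heads(f["im"],mod,.076): print(r)
f=np.load("top0.npz")
for r in heads(f["im"],model("top"),.076,lo=10): print(r)
im=f["im"]; print(mod[2])
E
```

```text
[0.5495, -0.2704, 139, [233.0, 105.0], np.float64(11.8), np.float64(12.4)]
[0.5178, -0.2745, 153, [234.0, 137.0], np.float64(12.0), np.float64(14.2)]
[0.4874, -0.2788, 147, [234.0, 166.0], np.float64(12.6), np.float64(15.4)]
[0.456, -0.2828, 156, [234.0, 194.0], np.float64(12.3), np.float64(17.8)]
[0.4252, -0.2863, 151, [234.0, 220.0], np.float64(11.7), np.float64(20.2)]
[1.0688, 0.1129, 136, [222.0, 24.0], np.float64(138.5), np.float64(27.2)]
[1.0706, -0.1706, 110, [315.0, 23.0], np.float64(153.7), np.float64(37.4)]
[1.0641, 0.3626, 11, [135.0, 25.0], np.float64(7.8), np.float64(14.8)]
[1.0972, 0.209, 401, [192.0, 30.0], np.float64(340.1), np.float64(111.3)]
[1.0607, 0.3843, 11, [127.0, 27.0], np.float64(20.4), np.float64(14.9)]
[1.0674, -0.1269, 257, [306.0, 28.0], np.float64(229.8), np.float64(55.4)]
[1.0565, -0.4366, 83, [406.0, 29.0], np.float64(60.9), np.float64(40.6)]
[1.0482, 0.3882, 18, [127.0, 31.0], np.float64(20.5), np.float64(18.0)]
[1.0513, -0.2888, 57, [359.0, 29.0], np.float64(75.6), np.float64(34.9)]
[1.0438, -0.3397, 10, [376.0, 29.0], np.float64(14.6), np.float64(1
[... 219 characters left out ...]

[0.6828, 0.3198, 13, [145.0, 152.0], np.float64(2.1), np.float64(30.4)]
[0.6352, 0.3585, 12, [129.0, 168.0], np.float64(2.9), np.float64(26.3)]
[0.5459, -0.2692, 55, [362.0, 198.0], np.float64(19.2), np.float64(22.1)]
[0.5145, -0.2739, 52, [364.0, 210.0], np.float64(18.6), np.float64(23.2)]
[0.4832, -0.278, 54, [367.0, 221.0], np.float64(19.5), np.float64(22.6)]
[0.4513, -0.2815, 57, [369.0, 233.0], np.float64(19.4), np.float64(22.6)]
[0.4195, -0.2856, 57, [371.0, 245.0], np.float64(19.7), np.float64(22.3)]
[0.1332, -0.0055, 15, [266.0, 367.0], np.float64(34.0), np.float64(1.4)]
[0.0817, -0.0411, 479, [285.0, 376.0], np.float64(145.5), np.float64(53.6)]
[ 0.54290139 -0.29211207  0.34710201]
```

```bash
python3 -c "
from h import *
go(.5495,-.2704,.053,.147)"
```

```text
t 1.6 tcp [ 0.4696 -0.3027  0.1854] shift mm [ 83.8 -20.3 132.4] turn [ 0.001 -0.001 -0.001] rows>= 2.1 F [0.2 0.3 0.3] w 0.0403
```

```bash
python3 -m pendant '[[[0.042,-0.010,0.0],[0,0,0]],[[0.042,-0.010,0.02],[0,0,0]],[[0,0,0.04],[0,0,0]],[[0,0,0.03],[0,0,0]],[[0,0,0.02],[0,0,0]],[[0,0,0.012],[0,0,0]],[[0,0,0.01],[0,0,0]],[[0,0,0],[0,0,0]]]' 0.04 15
python3 -m pendant '[[[0,0,0],[0,0,0]],[[0,0,0],[0,0,0]],[[0,0,0],[0,0,0]],[[0,0,0],[0,0,0]]]' 0 15
```

```text
time: 2.58
tcp_pos: [0.5499, -0.2695, 0.0525]
ee_rot: [-3.141, 0.0, 0.148]
force: [0.3, -0.7, 0.1]
grip_width: 0.0398
finger_force: 0.0
time: 3.08
tcp_pos: [0.5501, -0.2694, 0.0528]
ee_rot: [3.141, -0.0, 0.148]
force: [0.0, 0.3, 1.9]
grip_width: 0.0114
finger_force: 15.0
```

```bash
python3 -m pendant '[[[0,0,-0.02],[0,0,0]],[[0,0,-0.05],[0,0,0]],[[0,0,-0.06],[0,0,0]],[[-0.009,-0.058,0],[0,0,0]],[[-0.01,-0.058,0],[0,0,0]],[[-0.01,-0.058,0],[0,0,0]],[[-0.009,-0.058,0],[0,0,0]],[[-0.009,-0.062,0],[0,0,0]],[[0,0,0],[0,0,0]],[[0,0,0],[0,0,0]]]'
python3 - <<'E'
from h import *
s=sensors.read_state(); mod=model("wrist"); im,d=cams.grab_frame("wrist"); cv2.imwrite("pics/w2.png",im)
np.savez("w2.npz",im=im,d=d); P=cloud(mod,d)
m=((P[...,2]>.052)&(P[...,2]<.066)&(d>0)).astype(np.uint8); k,l,st,c=cv2.connectedComponentsWithStats(m)
for i in range(1,k):
    if st[i,4]>80:
        (cx,cy),r=cv2.minEnclosingCircle(np.argwhere(l==i)[:,::-1].astype(np.float32))
        print(st[i],c[i].round(1),P[l==i].mean(0).round(4),onplane(mod,c[i],.06)[0].round(4))
go(.5,.03,.18,.147,s); print(s["grip_width"])
E
```

```text
time: 4.32
tcp_pos: [0.4606, 0.014, 0.1837]
ee_rot: [3.141, -0.001, 0.148]
force: [-0.0, -0.6, -0.5]
grip_width: 0.0111
finger_force: 15.0
[194  15  27  29 549] [207.   28.9] [0.6056 0.0806 0.0582] [0.6052 0.0803 0.06  ]
[312  14  26  30 546] [324.7  28.7] [ 0.6224 -0.0309  0.0582] [ 0.6219 -0.0305  0.06  ]
[  52   64   38   40 1128] [70.3 83.4] [0.5368 0.2149 0.0533] [0.5368 0.2105 0.06  ]
[309  79  25  27 459] [320.9  92.3] [ 0.5656 -0.0395  0.0582] [ 0.5655 -0.0391  0.06  ]
[198  80  25  26 454] [209.8  92.6] [0.5487 0.072  0.0581] [0.5486 0.0717 0.06  ]
[225 133  24  24 393] [236.7 144.6] [0.5008 0.0382 0.0581] [0.501  0.0381 0.06  ]
[282 133  24  24 393] [293.2 144.5] [ 0.5098 -0.0214  0.0581] [ 0.51   -0.0211  0.06  ]
[502 193  10  12  86] [507.4 198.6] [ 0.4858 -0.2732  0.0576] [ 0.4861 -0.2707  0.06  ]
t 4.3 tcp [0.4606 0.014  0.1837] shift mm [ 41.3 -10.    3.7] turn [ 0.001 -0.001  0.001] rows>= 0.7 F [-0.  -0.6 -0.5] w 0.0111
0.011053193626077583
```

View pics/w2.png

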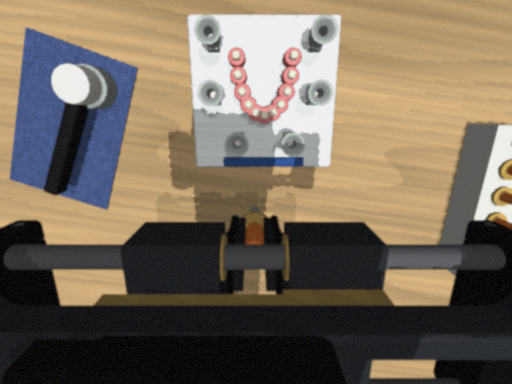

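The eyelets in the wrist view agree with the top fit within 1.3 mm, and the pin is held vertical at (255,225). Place the first one in eyelet 2 (far left).

```bash
python3 -c "
from h import *
for e in [(.6056,.0808),(.549,.072),(.5658,-.0388),(.5104,-.0208),(.5014,.0384)]: go(*e,.13,.148)"
```

```text
t 4.4 tcp [0.4606 0.0133 0.1833] shift mm [153.3 -45.3  53.3] turn [ 0.001 -0.001 -0.001] rows>= 2.5 F [-0.2 -0.1  0.4] w 0.0116
t 4.4 tcp [0.4606 0.0133 0.1833] shift mm [ 96.1 -45.   53.3] turn [ 0.001 -0.001 -0.001] rows>= 1.5 F [-0.2 -0.1  0.4] w 0.0116
t 4.4 tcp [0.4606 0.0133 0.1833] shift mm [96.3 67.1 53.3] turn [ 0.001 -0.001 -0.001] rows>= 1.5 F [-0.2 -0.1  0.4] w 0.0116
t 4.4 tcp [0.4606 0.0133 0.1833] shift mm [44.2 41.1 53.3] turn [ 0.001 -0.001 -0.001] rows>= 0.9 F [-0.2 -0.1  0.4] w 0.0116
t 4.4 tcp [0.4606 0.0133 0.1833] shift mm [ 44.  -18.8  53.3] turn [ 0.001 -0.001 -0.001] rows>= 0.9 F [-0.2 -0.1  0.4] w 0.0116
```

```bash
python3 -m pendant '[[[0.05,-0.015,0],[0,0,0]],[[0.05,-0.015,0],[0,0,0]],[[0.0533,-0.015,0.02],[0,0,0]],[[0,0,0.03],[0,0,0]],[[0,0,0],[0,0,0]],[[0,0,0],[0,0,0]]]'
python3 -c "
from h import *
go(.6056,.0808,.083,.148)"
```

```text
time: 5.12
tcp_pos: [0.6057, 0.0802, 0.1337]
ee_rot: [3.141, -0.001, 0.146]
force: [-0.4, 0.3, -0.2]
grip_width: 0.0111
finger_force: 15.0
t 5.1 tcp [0.6057 0.0802 0.1337] shift mm [ 0.  -0.6 50.7] turn [ 0.    -0.001 -0.002] rows>= 0.8 F [-0.4  0.3 -0.2] w 0.0111
```

```bash
python3 -m pendant '[[[0,0,0.016],[0,0,0]],[[0,0,0.010],[0,0,0]],[[0,0,0.010],[0,0,0]],[[0,0,0.006],[0,0,0]],[[0,0,0.008],[0,0,0]],[[0,0,0],[0,0,0]]]'
```

```text
time: 5.88
tcp_pos: [0.6049, 0.0814, 0.0819]
ee_rot: [-3.141, 0.001, 0.148]
force: [0.3, -0.5, -2.0]
grip_width: 0.0113
finger_force: 15.0
```

```bash
python3 -m pendant '[[[0,0,0],[0,0,0]],[[0,0,0],[0,0,0]],[[0,0,-0.03],[0,0,0]],[[0,0,-0.05],[0,0,0]],[[-0.0,0.06,-0.02],[0,0,0]],[[-0.02,0.06,0],[0,0,0]],[[-0.02,0.06,0],[0,0,0]],[[-0.02,0.06,0],[0,0,0]],[[-0.02,0.06,0],[0,0,0]],[[-0.02,0.06,0],[0,0,0]],[[0,0,0],[0,0,0]]]' 0.036 15
python3 - <<'E'
from h import *
s=sensors.read_state(); mod=model("wrist"); im,d=cams.grab_frame("wrist"); np.savez("w3.npz",im=im,d=d)
for r in heads(im,mod,.076): print(r)
im2,_=cams.grab_frame("top"); cv2.imwrite("pics/t3.png",np.hstack([im2[140:270,130:400],im[:130,:270]])) if 0 else cv2.imwrite("pics/t3.png",cv2.resize(im2[140:270,130:400],None,fx=2.9,fy=2.9))
go(.5178,-.2745,.053,.147)
E
```

```text
time: 7.25
tcp_pos: [0.5573, -0.292, 0.1822]
ee_rot: [3.139, 0.001, 0.138]
force: [-0.0, 1.1, 0.4]
grip_width: 0.0362
finger_force: 0.0
[0.5197, -0.2746, 165, [233.0, 216.0], np.float64(12.0), np.float64(20.0)]
[0.4962, -0.2784, 107, [234.0, 238.0], np.float64(10.8), np.float64(14.7)]
[0.431, -0.2848, 193, [234.0, 282.0], np.float64(12.9), np.float64(34.7)]
t 7.3 tcp [ 0.5598 -0.2853  0.1824] shift mm [-39.9 -16.9 129.4] turn [-0.    -0.    -0.001] rows>= 2.1 F [ 0.4  1.  -0.2] w 0.0363
```

View pics/t3.png

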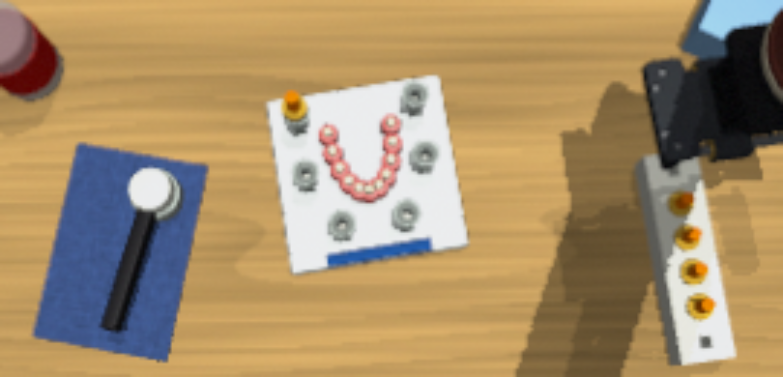

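Pin 1 stands upright in eyelet 2 (crop (293,105)), and four pins are left in the rack. Next is pin 2.

```bash
python3 -m pendant '[[[-0.02,-0.0085,0.0],[0,0,0]],[[-0.02,-0.0085,0.02],[0,0,0]],[[0,0,0.04],[0,0,0]],[[0,0,0.03],[0,0,0]],[[0,0,0.02],[0,0,0]],[[0,0,0.019],[0,0,0]],[[0,0,0],[0,0,0]]]'
python3 -c "
from h import *
go(.5178,-.2738,.053,.147)"
```

```text
time: 8.22
tcp_pos: [0.5174, -0.2726, 0.0521]
ee_rot: [-3.14, 0.002, 0.149]
force: [0.2, -0.0, 0.3]
grip_width: 0.0357
finger_force: 0.0
t 8.2 tcp [ 0.5174 -0.2726  0.0521] shift mm [ 0.2  1.3 -0.9] turn [-0.002  0.002  0.002] rows>= 0.0 F [ 0.2 -0.   0.3] w 0.0357
```

```bash
python3 -m pendant '[[[0,0,0],[0,0,0]],[[0,0,0],[0,0,0]],[[0,0,0],[0,0,0]],[[0,0,-0.02],[0,0,0]],[[0,0,-0.05],[0,0,0]],[[0,0,-0.04],[0,0,0]],[[0.0136,-0.0561,0],[0,0,0]],[[0.0136,-0.0561,0],[0,0,0]],[[0.0136,-0.0561,0],[0,0,0]],[[0.0136,-0.0561,0],[0,0,0]],[[0.0136,-0.0561,0],[0,0,0]],[[0.0136,-0.0561,0],[0,0,0]],[[0,0,0.02],[0,0,0]],[[0,0,0],[0,0,0]],[[0,0,0],[0,0,0]]]' 0 15
python3 -c "
from h import *
go(.5484,.072,.0835,.148)"
```

```text
time: 10.1
tcp_pos: [0.5492, 0.0699, 0.1439]
ee_rot: [3.141, -0.0, 0.146]
force: [0.2, 0.1, -0.6]
grip_width: 0.0117
finger_force: 15.0
t 10.1 tcp [0.5492 0.0699 0.1439] shift mm [-0.5 -2.2 60.4] turn [ 0.    -0.    -0.002] rows>= 1.0 F [ 0.2  0.1 -0.6] w 0.0117
```

```bash
python3 -m pendant '[[[-0.0005,-0.002,0.02],[0,0,0]],[[0,0,0.012],[0,0,0]],[[0,0,0.010],[0,0,0]],[[0,0,0.008],[0,0,0]],[[0,0,0.006],[0,0,0]],[[0,0,0.004],[0,0,0]],[[0,0,0],[0,0,0]]]'
```

```text
time: 10.98
tcp_pos: [0.5481, 0.0728, 0.0831]
ee_rot: [-3.141, 0.0, 0.148]
force: [-0.4, -0.2, -0.2]
grip_width: 0.0115
finger_force: 15.0
```

```bash
python3 -m pendant '[[[0,0,0],[0,0,0]],[[0,0,0],[0,0,0]],[[0,0,-0.03],[0,0,0]],[[0,0,-0.05],[0,0,0]],[[0,0,-0.02],[0,0,0]],[[-0.0188,0.0562,0],[0,0,0]],[[-0.0188,0.0562,0],[0,0,0]],[[-0.0188,0.0562,0],[0,0,0]],[[-0.0188,0.0562,0],[0,0,0]],[[-0.0188,0.0562,0],[0,0,0]],[[-0.0188,0.0562,0],[0,0,0]],[[0,0,0],[0,0,0]],[[0,0,0],[0,0,0]]]' 0.036 15
python3 -c "
from h import *
go(.4872,-.2778,.053,.147)"
```

```text
time: 12.6
tcp_pos: [0.4864, -0.2769, 0.1834]
ee_rot: [-3.141, -0.0, 0.148]
force: [-0.2, 1.2, 0.3]
grip_width: 0.0361
finger_force: 0.0
t 12.6 tcp [ 0.4864 -0.2769  0.1834] shift mm [  0.6   1.  130.4] turn [-0.001 -0.     0.001] rows>= 2.1 F [-0.2  1.2  0.3] w 0.0361
```

```bash
python3 -m pendant '[[[0.0006,0.001,0.04],[0,0,0]],[[0,0,0.04],[0,0,0]],[[0,0,0.03],[0,0,0]],[[0,0,0.02],[0,0,0]],[[0,0,0],[0,0,0]],[[0,0,0],[0,0,0]]]'
python3 -m pendant '[[[0,0,0],[0,0,0]],[[0,0,0],[0,0,0]],[[0,0,0],[0,0,0]],[[0,0,-0.02],[0,0,0]],[[0,0,-0.05],[0,0,0]],[[0,0,-0.04],[0,0,0]],[[0.0282,-0.0561,0],[0,0,0]],[[0.0282,-0.0561,0],[0,0,0]],[[0.0282,-0.0561,0],[0,0,0]],[[0.0282,-0.0561,0],[0,0,0]],[[0,0,0.02],[0,0,0]],[[0,0,0],[0,0,0]],[[0,0,0],[0,0,0]]]' 0 15
python3 -c "
from h import *
go(.5655,-.0388,.0835,.148)"
```

```text
time: 13.35
tcp_pos: [0.488, -0.2776, 0.0544]
ee_rot: [3.141, -0.001, 0.149]
force: [1.0, 0.3, 0.6]
grip_width: 0.0359
finger_force: 0.0
time: 14.98
tcp_pos: [0.5651, -0.042, 0.1438]
ee_rot: [3.141, 0.0, 0.146]
force: [0.1, 0.4, -0.3]
grip_width: 0.0112
finger_force: 15.0
t 15.0 tcp [ 0.5651 -0.042   0.1438] shift mm [ 0.8 -3.1 60.3] turn [ 0.     0.    -0.002] rows>= 1.0 F [ 0.1  0.4 -0.3] w 0.0112
```

```bash
python3 -m pendant '[[[0.0008,-0.003,0.02],[0,0,0]],[[0,0,0.012],[0,0,0]],[[0,0,0.010],[0,0,0]],[[0,0,0.008],[0,0,0]],[[0,0,0.006],[0,0,0]],[[0,0,0.004],[0,0,0]],[[0,0,0],[0,0,0]]]'
```

```text
time: 15.85
tcp_pos: [0.5654, -0.0377, 0.0832]
ee_rot: [-3.141, 0.0, 0.148]
force: [-0.5, 0.3, -0.7]
grip_width: 0.0113
finger_force: 15.0
```

```bash
python3 -m pendant '[[[0,0,0],[0,0,0]],[[0,0,0],[0,0,0]],[[0,0,-0.03],[0,0,0]],[[0,0,-0.05],[0,0,0]],[[0,0,-0.02],[0,0,0]],[[-0.036,0.0561,0],[0,0,0]],[[-0.036,0.0561,0],[0,0,0]],[[-0.036,0.0561,0],[0,0,0]],[[-0.036,0.0561,0],[0,0,0]],[[0,0,0],[0,0,0]],[[0,0,0],[0,0,0]]]' 0.036 15
python3 -c "
from h import *
go(.456,-.2821,.053,.147)"
```

```text
time: 17.23
tcp_pos: [0.4632, -0.2653, 0.1835]
ee_rot: [-3.141, -0.001, 0.147]
force: [0.7, 1.5, 0.3]
grip_width: 0.0362
finger_force: 0.0
t 17.2 tcp [ 0.4632 -0.2653  0.1835] shift mm [ -9.6  15.6 130.5] turn [-0.    -0.001  0.   ] rows>= 2.1 F [0.7 1.5 0.3] w 0.0362
```

```bash
python3 -m pendant '[[[-0.0096,0.0156,0.02],[0,0,0]],[[0,0,0.04],[0,0,0]],[[0,0,0.03],[0,0,0]],[[0,0,0.02],[0,0,0]],[[0,0,0.02],[0,0,0]],[[0,0,0],[0,0,0]],[[0,0,0],[0,0,0]]]'
python3 -m pendant '[[[0,0,0],[0,0,0]],[[0,0,0],[0,0,0]],[[0,0,0],[0,0,0]],[[0,0,-0.02],[0,0,0]],[[0,0,-0.05],[0,0,0]],[[0,0,-0.04],[0,0,0]],[[0.0184,-0.0501,0],[0,0,0]],[[0.0184,-0.0501,0],[0,0,0]],[[0.0184,-0.0501,0],[0,0,0]],[[0.0184,-0.0501,0],[0,0,0]],[[0.0184,-0.0501,0],[0,0,0]],[[0,0,0.02],[0,0,0]],[[0,0,0],[0,0,0]],[[0,0,0],[0,0,0]]]' 0 15
python3 -c "
from h import *
go(.510,-.0208,.0835,.148)"
```

```text
time: 18.1
tcp_pos: [0.4568, -0.2818, 0.0541]
ee_rot: [3.141, -0.001, 0.149]
force: [0.3, -0.3, -0.0]
grip_width: 0.0362
finger_force: 0.0
time: 19.85
tcp_pos: [0.5099, -0.0221, 0.1438]
ee_rot: [3.141, -0.0, 0.146]
force: [-0.3, -0.0, 0.2]
grip_width: 0.0112
finger_force: 15.0
t 19.9 tcp [ 0.5099 -0.0221  0.1438] shift mm [ 0.3 -1.2 60.3] turn [ 0.    -0.    -0.002] rows>= 1.0 F [-0.3 -0.   0.2] w 0.0112
```

```bash
python3 -m pendant '[[[0.0009,-0.0012,0.02],[0,0,0]],[[0,0,0.012],[0,0,0]],[[0,0,0.010],[0,0,0]],[[0,0,0.008],[0,0,0]],[[0,0,0.006],[0,0,0]],[[0,0,0.004],[0,0,0]],[[0,0,0],[0,0,0]]]'
```

```text
time: 20.72
tcp_pos: [0.5105, -0.0199, 0.0832]
ee_rot: [-3.141, 0.0, 0.148]
force: [0.1, 0.1, 0.2]
grip_width: 0.0113
finger_force: 15.0
```

```bash
python3 -m pendant '[[[0,0,0],[0,0,0]],[[0,0,0],[0,0,0]],[[0,0,-0.03],[0,0,0]],[[0,0,-0.05],[0,0,0]],[[0,0,-0.02],[0,0,0]],[[-0.0247,0.05,0],[0,0,0]],[[-0.0247,0.05,0],[0,0,0]],[[-0.0247,0.05,0],[0,0,0]],[[-0.0247,0.05,0],[0,0,0]],[[-0.0247,0.05,0],[0,0,0]],[[0,0,0],[0,0,0]],[[0,0,0],[0,0,0]]]' 0.036 15
python3 -c "
from h import *
go(.4252,-.286,.053,.147)"
```

```text
time: 22.22
tcp_pos: [0.4255, -0.2848, 0.1834]
ee_rot: [-3.141, -0.0, 0.148]
force: [0.5, -0.0, 0.5]
grip_width: 0.0361
finger_force: 0.0
t 22.2 tcp [ 0.4255 -0.2848  0.1834] shift mm [ -0.5   1.1 130.4] turn [-0.    -0.     0.001] rows>= 2.1 F [ 0.5 -0.   0.5] w 0.0361
```

```bash
python3 -m pendant '[[[-0.0005,0.001,0.04],[0,0,0]],[[0,0,0.04],[0,0,0]],[[0,0,0.03],[0,0,0]],[[0,0,0.02],[0,0,0]],[[0,0,0],[0,0,0]],[[0,0,0],[0,0,0]]]'
python3 -m pendant '[[[0,0,0],[0,0,0]],[[0,0,0],[0,0,0]],[[0,0,0],[0,0,0]],[[0,0,-0.02],[0,0,0]],[[0,0,-0.05],[0,0,0]],[[0,0,-0.04],[0,0,0]],[[0.0205,-0.0516,0],[0,0,0]],[[0.0205,-0.0516,0],[0,0,0]],[[0.0205,-0.0516,0],[0,0,0]],[[0.0205,-0.0516,0],[0,0,0]],[[0.0205,-0.0516,0],[0,0,0]],[[0.0205,-0.0516,0],[0,0,0]],[[0,0,0.02],[0,0,0]],[[0,0,0],[0,0,0]],[[0,0,0],[0,0,0]]]' 0 15
python3 -c "
from h import *
go(.501,.0383,.0835,.148)"
```

```text
time: 22.98
tcp_pos: [0.4259, -0.2859, 0.0543]
ee_rot: [3.141, -0.001, 0.149]
force: [0.9, -0.8, -0.3]
grip_width: 0.036
finger_force: 0.0
time: 24.85
tcp_pos: [0.501, 0.0371, 0.1438]
ee_rot: [3.141, -0.0, 0.146]
force: [0.4, -0.2, 0.5]
grip_width: 0.0113
finger_force: 15.0
t 24.9 tcp [0.501  0.0371 0.1438] shift mm [ 0.1 -1.2 60.3] turn [ 0.    -0.    -0.002] rows>= 1.0 F [ 0.4 -0.2  0.5] w 0.0113
```

After release I back off to about (0.42, 0.10, 0.22), where the wrist camera sees both stand and mallet.

```bash
python3 -m pendant '[[[0.0006,-0.0012,0.02],[0,0,0]],[[0,0,0.012],[0,0,0]],[[0,0,0.010],[0,0,0]],[[0,0,0.008],[0,0,0]],[[0,0,0.006],[0,0,0]],[[0,0,0.004],[0,0,0]],[[0,0,0],[0,0,0]]]'
```

```text
time: 25.72
tcp_pos: [0.5014, 0.0392, 0.0832]
ee_rot: [-3.141, 0.0, 0.148]
force: [1.2, 0.8, -0.8]
grip_width: 0.0116
finger_force: 15.0
```

```bash
python3 -m pendant '[[[0,0,0],[0,0,0]],[[0,0,0],[0,0,0]],[[0,0,-0.03],[0,0,0]],[[0,0,-0.05],[0,0,0]],[[-0.03,-0.04,-0.06],[0,0,0]],[[-0.03,-0.04,0],[0,0,0]],[[0,0,0],[0,0,0]],[[0,0,0],[0,0,0]]]' 0.036 15
python3 - <<'E'
from h import *
s=sensors.read_state(); mod=model("wrist"); im,d=cams.grab_frame("wrist"); cv2.imwrite("pics/w4.png",im); np.savez("w4.npz",im=im,d=d,mod=np.array(mod,dtype=object))
go(.5,.2,.2,.147,s)
print("pins")
for r in heads(im,mod,.102): print(r)
P=cloud(mod,d); hsv=cv2.cvtColor(im,cv2.COLOR_BGR2HSV)
m=cv2.inRange(hsv,(3,150,60),(24,255,255)); k,l,st,c=cv2.connectedComponentsWithStats(m)
for i in range(1,k):
    if st[i,4]>40: print(c[i].round(),np.percentile(P[l==i][:,2],90).round(4))
# mallet: white head top, z~.054 ; handle: black z .03-.046
for nm,m in (("white",(P[...,2]>.050)&(P[...,2]<.058)&(hsv[...,2]>170)&(hsv[...,1]<40)),("handle",(hsv[...,2]<60)&(P[...,2]>.035)&(P[...,2]<.05))):
    m=m&(P[...,1]>.11)&(d>0); k,l,st,c=cv2.connectedComponentsWithStats(m.astype(np.uint8))
    for i in range(1,k):
        if st[i,4]>100:
            q=P[l==i]; ctr=q[:,:2].mean(0); w,V=np.linalg.eigh(np.cov((q[:,:2]-ctr).T)); a=(q[:,:2]-ctr)@V[:,1]
            print(nm,st[i],c[i].round(1),ctr.round(4),np.median(q[:,2]).round(4),"axis",V[:,1].round(3),"len",a.min().round(4),a.max().round(4),"w",np.sqrt(w[0]*12).round(4))
E
```

```text
time: 26.72
tcp_pos: [0.4375, 0.1019, 0.2114]
ee_rot: [3.141, -0.0, 0.148]
force: [-0.3, -0.4, 0.3]
grip_width: 0.0359
finger_force: 0.0
t 26.7 tcp [0.4375 0.1019 0.2114] shift mm [ 76.2 -87.9  11.4] turn [ 0.001 -0.     0.001] rows>= 1.4 F [-0.3 -0.4  0.3] w 0.0359
pins
[0.6088, 0.0815, 301, [302.0, 12.0], np.float64(11.7), np.float64(21.1)]
[0.5517, 0.0706, 196, [302.0, 79.0], np.float64(11.6), np.float64(17.3)]
[0.5678, -0.0388, 301, [414.0, 79.0], np.float64(11.6), np.float64(25.3)]
[0.5125, -0.0179, 199, [379.0, 132.0], np.float64(10.8), np.float64(20.8)]
[0.4993, 0.0402, 161, [321.0, 137.0], np.float64(11.7), np.float64(16.1)]
[302.  12.] 0.1019
[302.  79.] 0.1021
[414.  79.] 0.1019
[379. 132.] 0.1018
[321. 137.] 0.1023
white [149  58  35  38 994] [166.   76.6] [0.5368 0.2152] 0.0534 axis [-0.852  0.523] len -0.0191 0.0196 w 0.0327
handle [ 131   94   41   87 1239] [150.4 136.7] [0.4659 0.2339] 0.0422 axis [-0.96   0.279] len -0.0543 0.0575 w 0.0158
```

View pics/w4.png

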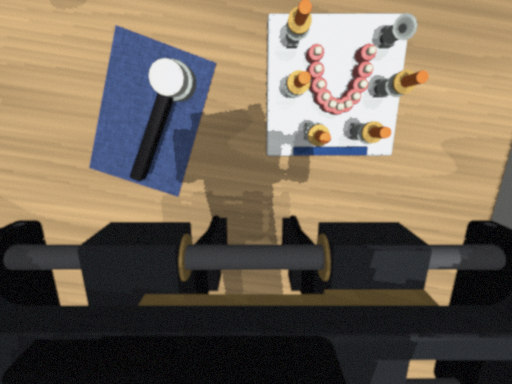

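All five pins stand upright with tops at 102 mm, and eyelet 1 at (405,27) stays free. The mallet head is at (169,77) and its handle end at (140,175). Next, turn to the handle.

```bash
python3 -m pendant '[[[0,0,0],[0,0,0.144]],[[0,0,0],[0,0,0.144]],[[0,0,0],[0,0,0.143]],[[0,0,0],[0,0,0]]]' 0.045 15
python3 -c "
from h import *
go(.4995,.225,.016,-.283)"
```

```text
time: 27.28
tcp_pos: [0.4377, 0.1016, 0.2109]
ee_rot: [-3.142, 0.001, -0.284]
force: [-2.0, 0.1, 0.9]
grip_width: 0.0446
finger_force: 0.0
t 27.3 tcp [0.4377 0.1016 0.2109] shift mm [  24.9 -135.7  194.9] turn [-0.     0.001 -0.001] rows>= 3.1 F [-2.   0.1  0.9] w 0.0446
```

```bash
python3 -m pendant '[[[0.0083,-0.0452,0],[0,0,0]],[[0.0083,-0.0452,0],[0,0,0]],[[0.0083,-0.0452,0.03],[0,0,0]],[[0,0,0.05],[0,0,0]],[[0,0,0.03],[0,0,0]],[[0,0,0],[0,0,0]]]'
python3 - <<'E'
from h import *
s=sensors.read_state(); mod=model("wrist"); im,d=cams.grab_frame("wrist"); cv2.imwrite("pics/w5.png",im)
P=cloud(mod,d); hsv=cv2.cvtColor(im,cv2.COLOR_BGR2HSV)
m=(P[...,2]>.047)&(P[...,2]<.060)&(hsv[...,2]>150)&(hsv[...,1]<50)&(P[...,1]>.11)&(d>0)
k,l,st,c=cv2.connectedComponentsWithStats(m.astype(np.uint8))
for i in range(1,k):
    if st[i,4]>100: print("white",st[i],P[l==i].mean(0).round(4), (P[l==i].min(0)/2+P[l==i].max(0)/2).round(4))
go(.4995,.225,.016,-.283,s)
E
```

```text
time: 28.02
tcp_pos: [0.4979, 0.2245, 0.0989]
ee_rot: [3.139, 0.005, -0.281]
force: [-0.2, -0.3, 0.2]
grip_width: 0.0448
finger_force: 0.0
white [ 227  135   48   48 1797] [0.5376 0.2153 0.0534] [0.537  0.2153 0.0528]
t 28.0 tcp [0.4979 0.2245 0.0989] shift mm [ 1.4 -0.9 82.9] turn [0.003 0.005 0.002] rows>= 1.3 F [-0.2 -0.3  0.2] w 0.0448
```

View pics/w5.png

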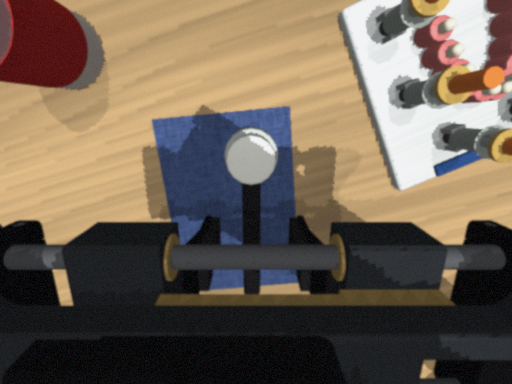

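The mallet is still in place: head at (251,157), handle vertical at column 252 between the fingers. Descend and grip.

```bash
python3 -m pendant '[[[0.001,0,0.03],[0,0,0]],[[0,0,0.025],[0,0,0]],[[0,0,0.017],[0,0,0]],[[0,0,0.010],[0,0,0]],[[0,0,0],[0,0,0]],[[0,0,0],[0,0,0]]]' 0.045 60
python3 -m pendant '[[[0,0,0],[0,0,0]],[[0,0,0],[0,0,0]],[[0,0,0],[0,0,0]],[[0,0,0],[0,0,0]]]' 0 60
```

```text
time: 28.82
tcp_pos: [0.5007, 0.2258, 0.0202]
ee_rot: [-3.141, -0.001, -0.283]
force: [0.1, -0.1, 0.2]
grip_width: 0.0448
finger_force: 0.0
time: 29.32
tcp_pos: [0.5002, 0.2255, 0.0195]
ee_rot: [-3.141, -0.0, -0.283]
force: [-0.1, 0.2, 1.1]
grip_width: 0.0155
finger_force: 59.8
```

```bash
python3 -m pendant '[[[0,0,-0.005],[0,0,0]],[[0,0,-0.015],[0,0,0]],[[0,0,-0.05],[0,0,0]],[[0,0,-0.06],[0,0,0]],[[0,0,-0.03],[0,0,0]],[[0,0,0],[0,0,0]],[[0,0,0],[0,0,0]]]'
python3 - <<'E'
from h import *
s=sensors.read_state(); mod=model("wrist"); im,d=cams.grab_frame("wrist"); cv2.imwrite("pics/w6.png",im)
P=cloud(mod,d); M=R.from_euler('xyz',s["ee_rot"]).as_matrix(); T=(P-s["tcp_pos"])@M   # tool frame
hsv=cv2.cvtColor(im,cv2.COLOR_BGR2HSV)
m=(hsv[...,2]>140)&(hsv[...,1]<50)&(np.abs(T[...,1])<.03)&(T[...,0]>.01)&(T[...,0]<.07)&(T[...,2]<-.01)&(d>0)
k,l,st,c=cv2.connectedComponentsWithStats(m.astype(np.uint8))
for i in range(1,k):
    if st[i,4]>100:
        q=T[l==i]; print("white tool frame",st[i],q.mean(0).round(4),(q.min(0)/2+q.max(0)/2).round(4)); A=np.c_[q[:,:2],np.ones(len(q))]; print("slope",np.linalg.lstsq(A,q[:,2],rcond=None)[0].round(4))
print(s)
E
```

```text
time: 30.2
tcp_pos: [0.4994, 0.2249, 0.1784]
ee_rot: [3.141, 0.001, -0.283]
force: [-0.2, -0.8, -4.0]
grip_width: 0.0162
finger_force: 59.8
white tool frame [ 216  151   76   74 4368] [ 0.0391  0.0001 -0.0337] [ 0.0385 -0.     -0.0237]
slope [ 0.0199  0.0092 -0.0345]
{'time': 30.2, 'q': array([ 0.11408012,  0.22369994, -0.70156163,  1.74443331,  0.15239136,
        1.23028107, -2.48059881]), 'joint_vel': array([-0.002197  ,  0.01578311,  0.00320826,  0.01204558,  0.00084248,
       -0.00090524, -0.00144378]), 'joint_efforts': array([-9.43874451e-02, -5.12881958e+01, -6.06030375e+00, -4.18339455e+01,
        9.13818274e-02, -1.63418809e-01,  2.11319461e-02]), 'tcp_pos': array([0.49944854, 0.22493978, 0.17839617]), 'ee_rot': array([ 3.14053259e+00,  1.03723128e-03, -2.83271930e-01]), 'force': array([-0.23730652, -0.78264889, -3.96559444]), 'ft_torque': array([0.03549453, 0.17986658, 0.00142928]), 'finger_force': 59.839337188750505, 'grip_width': 0.016176535909370477}
```

The mallet is held level, with the head axis 39 mm ahead and the striking face 18 mm below the TCP. Turn back to yaw 0.148 and go over eyelet 6.

```bash
python3 -m pendant '[[[0,0,0],[0,0,-0.144]],[[0,0,0],[0,0,-0.144]],[[0,0,0],[0,0,-0.143]],[[-0.0108,0.0308,0],[0,0,0]],[[-0.0108,0.0308,0],[0,0,0]],[[-0.0108,0.0308,0],[0,0,0]],[[-0.0108,0.0308,0],[0,0,0]],[[-0.0108,0.0308,0],[0,0,0]],[[-0.0108,0.0308,0.01],[0,0,0]],[[0,0,0.008],[0,0,0]],[[0,0,0],[0,0,0]],[[0,0,0],[0,0,0]]]'
python3 -c "
from h import *
go(.4625,.0319,.16,.148); print(sensors.read_state()['q'].round(2))"
```

```text
time: 31.75
tcp_pos: [0.4632, 0.0342, 0.1612]
ee_rot: [-3.141, 0.0, 0.15]
force: [-0.1, 0.5, -2.9]
grip_width: 0.0154
finger_force: 59.8
t 31.8 tcp [0.4632 0.0342 0.1612] shift mm [-1.1  2.2  1.2] turn [-0.001  0.     0.002] rows>= 0.0 F [-0.1  0.5 -2.9] w 0.0154
[ 0.46  0.04 -0.63  1.95  0.02  1.16 -1.6 ]
```

```bash
python3 -m pendant '[[[-0.001,0.002,0.0],[0,0,0]],[[0,0,0],[0,0,0]],[[0,0,0.051],[0,0,0]],[[0,0,-0.03],[0,0,0]],[[0,0,-0.02],[0,0,0]],[[0,0,0],[0,0,0]],[[0,0,0],[0,0,0]]]'
cat > chk.py <<'E'
from h import *
s=sensors.read_state(); mod=model("top"); im,d=cams.grab_frame("top"); P=cloud(mod,d)
hsv=cv2.cvtColor(im,cv2.COLOR_BGR2HSV); m=cv2.inRange(hsv,(3,150,60),(24,255,255)); m[:140]=0; m[260:]=0; m[:,:200]=0; m[:,320:]=0
k,l,st,c=cv2.connectedComponentsWithStats(m)
for i in range(1,k):
    if st[i,4]>8: q=P[l==i]; print("top",st[i,4],c[i].round(),np.median(q[:,:2],0).round(3),np.sort(q[:,2])[-6:].mean().round(4))
mod=model("wrist"); im,d=cams.grab_frame("wrist"); np.savez("wl.npz",im=im,d=d); cv2.imwrite("pics/wl.png",im); P=cloud(mod,d)
M=R.from_euler('xyz',s["ee_rot"]).as_matrix(); T=(P-s["tcp_pos"])@M
hsv=cv2.cvtColor(im,cv2.COLOR_BGR2HSV); m=cv2.inRange(hsv,(3,150,60),(24,255,255)); k,l,st,c=cv2.connectedComponentsWithStats(m)
for i in range(1,k):
    if st[i,4]>40: q=P[l==i]; print("wrist",st[i,4],c[i].round(),np.median(q[:,:2],0).round(3),np.percentile(q[:,2],95).round(4))
m=(hsv[...,2]>130)&(hsv[...,1]<50)&(np.abs(T[...,1])<.03)&(T[...,0]>.01)&(T[...,0]<.07)&(T[...,2]<-.025)&(T[...,2]>-.045)&(d>0)
q=T[m]; A=np.c_[q[:,:2],np.ones(len(q))]; print("mallet",((q.min(0)+q.max(0))/2).round(4),np.median(q[:,2]).round(4),"slope",np.linalg.lstsq(A,q[:,2],rcond=None)[0].round(4))
E
python3 chk.py
```

```text
time: 32.62
tcp_pos: [0.4622, 0.0308, 0.1596]
ee_rot: [3.142, 0.001, 0.148]
force: [0.1, -0.1, -3.3]
grip_width: 0.0155
finger_force: 60.0
top 4949 [245. 218.] [0.415 0.021] 1.0943
top 295 [272. 184.] [ 0.471 -0.013] 0.6798
top 285 [206. 195.] [0.454 0.073] 0.6798
wrist 345 [217.  10.] [0.605 0.08 ] 0.1024
wrist 360 [358.  88.] [ 0.567 -0.037] 0.1024
wrist 234 [221.  89.] [0.551 0.07 ] 0.1023
wrist 243 [320. 151.] [ 0.514 -0.017] 0.1025
mallet [ 0.0376  0.0004 -0.0352] -0.0352 slope [-0.0272  0.0015 -0.0341]
```

```bash
cat > sc.py <<'E'
from h import *
mod=model("scene"); im,d=cams.grab_frame("scene"); P=cloud(mod,d); cv2.imwrite("pics/sc.png",im)
hsv=cv2.cvtColor(im,cv2.COLOR_BGR2HSV); m=cv2.inRange(hsv,(3,150,60),(24,255,255))
m[~((P[...,0]>.47)&(P[...,0]<.64)&(P[...,1]>-.07)&(P[...,1]<.12)&(P[...,2]>.06)&(P[...,2]<.115))]=0
k,l,st,c=cv2.connectedComponentsWithStats(m)
for i in range(1,k):
    if st[i,4]>10: q=P[l==i]; print("scene",st[i,4],c[i].round(),np.median(q[:,:2],0).round(3),np.sort(q[:,2])[-8:].mean().round(4),"med",np.median(q[:,2]).round(4))
E
python3 sc.py
```

```text
scene 47 [261. 169.] [0.5   0.038] 0.0942 med 0.0785
scene 53 [280. 173.] [0.552 0.069] 0.1034 med 0.0863
scene 52 [246. 177.] [ 0.515 -0.021] 0.1041 med 0.0863
scene 49 [295. 184.] [0.61 0.08] 0.1034 med 0.0878
scene 44 [250. 192.] [ 0.571 -0.041] 0.104 med 0.0876
```

The first strike drove that pin ~9 mm with one light blow. Strike again slightly deeper.

```bash
python3 -m pendant '[[[0,0,0.054],[0,0,0]],[[0,0,-0.034],[0,0,0]],[[0,0,-0.02],[0,0,0]],[[0,0,0],[0,0,0]]]'
python3 sc.py; python3 chk.py|grep mallet
```

```text
time: 33.28
tcp_pos: [0.4633, 0.031, 0.161]
ee_rot: [3.141, -0.002, 0.148]
force: [0.2, 0.3, -3.5]
grip_width: 0.0156
finger_force: 60.0
scene 49 [261. 170.] [0.504 0.038] 0.0943 med 0.0767
scene 52 [280. 173.] [0.553 0.069] 0.1034 med 0.0878
scene 52 [246. 177.] [ 0.515 -0.022] 0.1041 med 0.0868
scene 51 [295. 184.] [0.61  0.079] 0.1035 med 0.088
scene 44 [250. 192.] [ 0.57  -0.041] 0.1028 med 0.0859
mallet [ 0.0355  0.0005 -0.0403] -0.0407 slope [-0.1465 -0.0015 -0.0352]
```

The pin looks flush, but the second blow pitched the mallet 8° in the grip. I'll tilt the tool to level the face, strike the next pins slightly shallower, and go to eyelet 5.

```bash
python3 -m pendant '[[[0,0,0],[0,-0.145,0]],[[0,0,0],[0,0,0]],[[0,0,0],[0,0,0]]]'
python3 - <<'E'
from h import *
s=sensors.read_state(); mod=model("wrist"); im,d=cams.grab_frame("wrist"); P=cloud(mod,d); hsv=cv2.cvtColor(im,cv2.COLOR_BGR2HSV)
print(s["tcp_pos"].round(4),s["ee_rot"].round(3))
m=(hsv[...,2]>130)&(hsv[...,1]<50)&(P[...,2]>.17)&(d>0)&(P[...,2]<.24); q=P[m]; A=np.c_[q[:,:2]-q[:,:2].mean(0),np.ones(len(q))]
print(m.sum(),"head top world",((q.min(0)+q.max(0))/2).round(4),"slope",np.linalg.lstsq(A,q[:,2],rcond=None)[0].round(4),((q.min(0)+q.max(0))/2-s["tcp_pos"]).round(4))
E
```

```text
time: 33.8
tcp_pos: [0.4622, 0.0313, 0.1595]
ee_rot: [-3.141, 0.145, 0.149]
force: [-0.3, -0.1, -3.1]
grip_width: 0.0154
finger_force: 60.0
[0.4622 0.0313 0.1595] [-3.141  0.145  0.149]
4577 head top world [0.5045 0.037  0.1837] slope [-0.0118  0.      0.1947] [0.0423 0.0057 0.0242]
```

```bash
cat >> h.py <<'E'
def go2(x,y,z,s=None):
    s=s or sensors.read_state(); M=R.from_euler('xyz',s["ee_rot"]).as_matrix(); d=np.array([x,y,z])-s["tcp_pos"]
    print("t",round(s["time"],1),"tcp",s["tcp_pos"].round(4),s["ee_rot"].round(3),"tool shift mm",(M.T@d*1000).round(1),"down10",(M.T@[0,0,-10]).round(2))
E
python3 -c "
from h import *
go2(.4692,-.0275,.159)"
```

```text
t 33.9 tcp [0.4621 0.0311 0.16  ] [-3.141  0.144  0.148] tool shift mm [-1.5 59.   1.2] down10 [1.44 0.   9.9 ]
```

```bash
python3 -m pendant '[[[-0.0007,0.0295,0],[0,0,0]],[[-0.0008,0.0295,0.001],[0,0,0]],[[0,0,0],[0,0,0]],[[0,0,0],[0,0,0]]]'
python3 -c "
from h import *
go2(.4692,-.0275,.159)"
```

```text
time: 34.35
tcp_pos: [0.4693, -0.0272, 0.16]
ee_rot: [3.141, 0.144, 0.148]
force: [-0.2, 0.4, -4.4]
grip_width: 0.0155
finger_force: 60.0
t 34.4 tcp [ 0.4693 -0.0272  0.16  ] [3.141 0.144 0.148] tool shift mm [-0.   0.3  1.1] down10 [ 1.43 -0.    9.9 ]
```

```bash
python3 -m pendant '[[[0.0069,0,0.0475],[0,0,0]],[[-0.0043,0,-0.03],[0,0,0]],[[-0.0026,0,-0.0175],[0,0,0]],[[0,0,0],[0,0,0]],[[0,0,0],[0,0,0]]]'
cat > ml.py <<'E'
from h import *
s=sensors.read_state(); mod=model("wrist"); im,d=cams.grab_frame("wrist"); cv2.imwrite("pics/wm.png",im); P=cloud(mod,d); hsv=cv2.cvtColor(im,cv2.COLOR_BGR2HSV)
m=(hsv[...,2]>130)&(hsv[...,1]<50)&(P[...,2]>s["tcp_pos"][2]+.02)&(d>0)&(P[...,2]<s["tcp_pos"][2]+.06); q=P[m]; A=np.c_[q[:,:2]-q[:,:2].mean(0),np.ones(len(q))]
f=np.linalg.lstsq(A,q[:,2],rcond=None)[0]; print("tcp",s["tcp_pos"].round(4),"face z rel tcp",(f[2]-.052-s["tcp_pos"][2]).round(4),"slope",f[:2].round(4),"xy rel",(q[:,:2].mean(0)-s["tcp_pos"][:2]).round(4))
m=cv2.inRange(hsv,(3,150,60),(24,255,255)); k,l,st,c=cv2.connectedComponentsWithStats(m)
for i in range(1,k):
    if st[i,4]>40: q=P[l==i]; print("wrist",st[i,4],c[i].round(),np.median(q[:,:2],0).round(3),np.percentile(q[:,2],95).round(4))
E
python3 ml.py; python3 sc.py
```

```text
time: 34.98
tcp_pos: [0.4695, -0.0275, 0.1594]
ee_rot: [3.141, 0.145, 0.148]
force: [-0.6, -0.3, -4.2]
grip_width: 0.0154
finger_force: 60.0
tcp [ 0.4695 -0.0275  0.1594] face z rel tcp -0.0166 slope [0.0056 0.0004] xy rel [0.0423 0.0058]
wrist 300 [289.  72.] [ 0.568 -0.038] 0.1024
wrist 417 [140.  73.] [0.552 0.068] 0.1021
wrist 275 [184. 139.] [0.505 0.037] 0.0927
scene 46 [262. 170.] [0.505 0.037] 0.094 med 0.0764
scene 45 [280. 173.] [0.553 0.07 ] 0.1035 med 0.0851
scene 47 [245. 178.] [ 0.509 -0.021] 0.0953 med 0.08
scene 49 [295. 184.] [0.611 0.079] 0.1036 med 0.0895
scene 46 [250. 192.] [ 0.57  -0.041] 0.1043 med 0.0851
```

```bash
python3 -m pendant '[[[0.0073,0,0.0500],[0,0,0]],[[-0.0043,0,-0.03],[0,0,0]],[[-0.0030,0,-0.02],[0,0,0]],[[0,0,0],[0,0,0]],[[0,0,0],[0,0,0]]]'
python3 ml.py; python3 sc.py
```

```text
time: 35.7
tcp_pos: [0.4691, -0.0277, 0.1585]
ee_rot: [-3.141, 0.146, 0.148]
force: [-0.2, -0.3, -3.9]
grip_width: 0.0153
finger_force: 60.0
tcp [ 0.4691 -0.0277  0.1585] face z rel tcp -0.0137 slope [0.061  0.0092] xy rel [0.0426 0.0058]
wrist 426 [140.  72.] [0.552 0.067] 0.1022
wrist 305 [289.  71.] [ 0.568 -0.038] 0.1024
wrist 279 [183. 139.] [0.505 0.037] 0.0926
scene 46 [262. 170.] [0.505 0.038] 0.0938 med 0.077
scene 44 [280. 173.] [0.553 0.07 ] 0.1036 med 0.0856
scene 49 [245. 178.] [ 0.509 -0.021] 0.0938 med 0.0784
scene 50 [295. 184.] [0.61 0.08] 0.1037 med 0.0863
scene 46 [250. 192.] [ 0.571 -0.041] 0.1038 med 0.0877
```

```bash
python3 -m pendant '[[[0,0,0],[0,-0.057,0]],[[0,0,0],[0,0,0]]]' >/dev/null
python3 -c "
from h import *
go2(.5079,.0652,.159)"
```

```text
t 36.0 tcp [ 0.4696 -0.0274  0.1585] [-3.14   0.203  0.148] tool shift mm [ 50.4 -85.9 -10.8] down10 [2.02 0.01 9.79]
```

```bash
python3 -m pendant '[[[0.017,-0.0286,-0.0036],[0,0,0]],[[0.017,-0.0286,-0.0036],[0,0,0]],[[0.0165,-0.0287,-0.0036],[0,0,0]],[[0,0,0],[0,0,0]],[[0,0,0],[0,0,0]]]'
python3 ml.py|head -1; python3 -c "
from h import *
go2(.5079,.0652,.159)"
```

```text
time: 36.67
tcp_pos: [0.5077, 0.0643, 0.1596]
ee_rot: [3.141, 0.202, 0.148]
force: [-0.3, -0.0, -3.8]
grip_width: 0.0159
finger_force: 60.0
tcp [0.5077 0.0643 0.1596] face z rel tcp -0.0172 slope [-0.1156 -0.0084] xy rel [0.0451 0.0061]
t 36.7 tcp [0.5077 0.0639 0.1597] [3.141 0.202 0.147] tool shift mm [ 0.5 -1.3  0.6] down10 [ 2.01 -0.01  9.8 ]
```

```bash
cat > ml.py <<'E'
from h import *
s=sensors.read_state(); mod=model("wrist"); im,d=cams.grab_frame("wrist"); cv2.imwrite("pics/wm.png",im); P=cloud(mod,d); hsv=cv2.cvtColor(im,cv2.COLOR_BGR2HSV)
m=(hsv[...,2]>110)&(hsv[...,1]<60)&(P[...,2]>s["tcp_pos"][2]+.02)&(d>0)&(P[...,2]<s["tcp_pos"][2]+.06); q=P[m]; c0=q[:,:2].mean(0)
for _ in range(8):
    A=np.c_[q[:,:2]-c0,np.ones(len(q))]; f=np.linalg.lstsq(A,q[:,2],rcond=None)[0]; r=np.abs(A@f-q[:,2]); q=q[r<max(.0015,np.percentile(r,93))] if r.max()>.0015 else q
print(len(q),"tcp",s["tcp_pos"].round(4),"face z rel tcp",(f[2]-.052-s["tcp_pos"][2]).round(4),"slope",f[:2].round(4),"xy rel",((q.min(0)+q.max(0))/2-s["tcp_pos"])[:2].round(4),np.ptp(q,0).round(4))
m=cv2.inRange(hsv,(3,150,60),(24,255,255)); k,l,st,c=cv2.connectedComponentsWithStats(m)
for i in range(1,k):
    if st[i,4]>40: q=P[l==i]; print("wrist",st[i,4],c[i].round(),np.median(q[:,:2],0).round(3),np.percentile(q[:,2],95).round(4))
E
python3 ml.py
```

```text
4389 tcp [0.5077 0.0639 0.1597] face z rel tcp -0.0162 slope [ 0.0146 -0.0004] xy rel [0.0414 0.0055] [0.0387 0.0382 0.003 ]
wrist 304 [250.  56.] [0.609 0.081] 0.1023
wrist 411 [389. 135.] [ 0.569 -0.036] 0.1021
wrist 297 [341. 192.] [ 0.51  -0.018] 0.0928
```

View pics/wm.png

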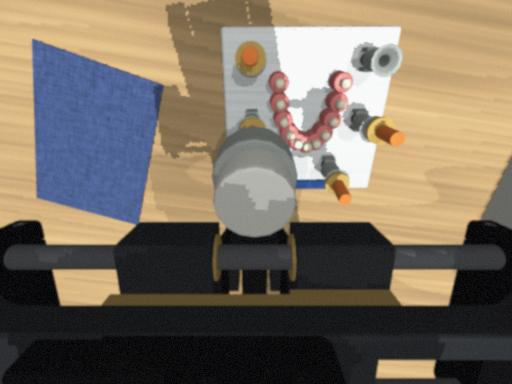

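The mallet head is level over pin 4 (eyelet 4). The struck pin at (341,192) reads 92.8 mm, so it's flush. Strike here.

```bash
python3 -m pendant '[[[0.0005,-0.0013,0],[0,0,0]],[[0,0,0],[0,0,0]],[[0.01,0,0.0487],[0,0,0]],[[-0.006,0,-0.03],[0,0,0]],[[-0.004,0,-0.0187],[0,0,0]],[[0,0,0],[0,0,0]],[[0,0,0],[0,0,0]]]'
python3 ml.py; python3 sc.py
```

```text
time: 37.65
tcp_pos: [0.5083, 0.0661, 0.1597]
ee_rot: [3.141, 0.202, 0.148]
force: [-0.5, -0.3, -3.8]
grip_width: 0.0155
finger_force: 60.0
4396 tcp [0.5083 0.0661 0.1597] face z rel tcp -0.0162 slope [0.0142 0.0001] xy rel [0.0415 0.0056] [0.0385 0.0384 0.003 ]
wrist 296 [253.  57.] [0.609 0.081] 0.1024
wrist 413 [392. 136.] [ 0.569 -0.036] 0.1022
wrist 299 [343. 193.] [ 0.51  -0.018] 0.0928
scene 44 [261. 170.] [0.504 0.037] 0.0939 med 0.0765
scene 45 [280. 174.] [0.55  0.073] 0.0942 med 0.078
scene 51 [245. 178.] [ 0.51  -0.021] 0.0944 med 0.0793
scene 53 [294. 184.] [0.61 0.08] 0.1042 med 0.0869
scene 44 [250. 192.] [ 0.57  -0.041] 0.1029 med 0.0871
```

```bash
python3 -m pendant '[[[0.0102,0,0.0496],[0,0,0]],[[-0.006,0,-0.03],[0,0,0]],[[-0.0042,0,-0.0196],[0,0,0]],[[0,0,0],[0,0,0]],[[0,0,0],[0,0,0]]]'
python3 ml.py|head -1; python3 sc.py; python3 -c "
from h import *
go2(.5246,-.0457,.159)"
```

```text
time: 38.38
tcp_pos: [0.5083, 0.0662, 0.1596]
ee_rot: [3.141, 0.202, 0.148]
force: [0.8, 0.3, -3.9]
grip_width: 0.0154
finger_force: 60.0
4357 tcp [0.5083 0.0662 0.1596] face z rel tcp -0.0143 slope [0.0514 0.0043] xy rel [0.041  0.0054] [0.0383 0.0382 0.004 ]
scene 44 [261. 170.] [0.504 0.038] 0.0944 med 0.0771
scene 45 [280. 175.] [0.549 0.072] 0.0934 med 0.0764
scene 52 [245. 178.] [ 0.509 -0.02 ] 0.0939 med 0.0771
scene 51 [295. 184.] [0.611 0.08 ] 0.1042 med 0.087
scene 43 [250. 192.] [ 0.57  -0.041] 0.1034 med 0.0859
t 38.5 tcp [0.508  0.0661 0.1592] [3.142 0.203 0.148] tool shift mm [  0.  113.    0.3] down10 [ 2.01 -0.    9.79]
```

```bash
python3 -m pendant '[[[0,0,0],[0,-0.05,0]],[[0,0.0376,0],[0,0,0]],[[0,0.0377,0],[0,0,0]],[[0,0.0377,0],[0,0,0]],[[0,0,0],[0,0,0]],[[0,0,0],[0,0,0]]]'
python3 ml.py|head -1; python3 -c "
from h import *
go2(.5246,-.0457,.159)"
```

```text
time: 39.22
tcp_pos: [0.5247, -0.045, 0.1594]
ee_rot: [-3.141, 0.253, 0.148]
force: [0.3, 0.5, -4.4]
grip_width: 0.0155
finger_force: 60.0
4339 tcp [ 0.5247 -0.045   0.1594] face z rel tcp -0.0166 slope [ 0.0047 -0.0006] xy rel [0.0427 0.0058] [0.0385 0.0379 0.0028]
t 39.3 tcp [ 0.5247 -0.0444  0.1596] [-3.141  0.252  0.149] tool shift mm [-0.1  1.3  0.6] down10 [2.5  0.01 9.68]
```

```bash
python3 -m pendant '[[[0,0.001,0],[0,0,0]],[[0,0,0],[0,0,0]],[[0.0124,0,0.0479],[0,0,0]],[[-0.0075,0,-0.03],[0,0,0]],[[-0.0049,0,-0.0179],[0,0,0]],[[0,0,0],[0,0,0]],[[0,0,0],[0,0,0]]]'
python3 ml.py|head -1; python3 sc.py
```

```text
time: 40.15
tcp_pos: [0.5251, -0.0465, 0.1597]
ee_rot: [3.141, 0.252, 0.148]
force: [-0.9, -0.1, -4.7]
grip_width: 0.0156
finger_force: 60.0
4319 tcp [ 0.5251 -0.0465  0.1597] face z rel tcp -0.0166 slope [ 0.0021 -0.0031] xy rel [0.0427 0.006 ] [0.0387 0.0377 0.003 ]
scene 45 [262. 170.] [0.505 0.037] 0.0935 med 0.0786
scene 46 [280. 174.] [0.549 0.071] 0.0938 med 0.0794
scene 47 [295. 184.] [0.61 0.08] 0.1033 med 0.0874
scene 43 [250. 193.] [ 0.567 -0.039] 0.0937 med 0.0785
```

```bash
python3 -m pendant '[[[0.0127,0,0.0490],[0,0,0]],[[-0.0075,0,-0.03],[0,0,0]],[[-0.0052,0,-0.0190],[0,0,0]],[[0,0,0],[0,0,0]],[[0,0,0],[0,0,0]]]'
python3 ml.py|head -1; python3 sc.py; python3 -c "
from h import *
go2(.5635,.0737,.159)"
```

```text
time: 40.88
tcp_pos: [0.525, -0.0465, 0.1596]
ee_rot: [3.141, 0.252, 0.148]
force: [0.4, -0.6, -3.4]
grip_width: 0.016
finger_force: 60.0
4240 tcp [ 0.525  -0.0465  0.1596] face z rel tcp -0.0142 slope [0.0522 0.0046] xy rel [0.0418 0.0059] [0.0381 0.0378 0.0039]
scene 46 [262. 169.] [0.504 0.038] 0.0949 med 0.0775
scene 47 [280. 174.] [0.549 0.072] 0.0944 med 0.0788
scene 48 [295. 184.] [0.61 0.08] 0.1037 med 0.0868
scene 47 [250. 194.] [ 0.569 -0.04 ] 0.0942 med 0.0757
t 41.0 tcp [ 0.5247 -0.0465  0.1592] [-3.141  0.253  0.148] tool shift mm [  54.3 -113.2  -13.8] down10 [2.5  0.   9.68]
```

Flush. Now the last one, eyelet 2.

```bash
python3 -m pendant '[[[0.0136,-0.0283,-0.0035],[0,-0.05,0]],[[0.0136,-0.0283,-0.0028],[0,0,0]],[[0.0132,-0.0283,-0.0021],[0,0,0]],[[0.0132,-0.0283,-0.0021],[0,0,0]],[[0,0,0],[0,0,0]],[[0,0,0],[0,0,0]]]'
python3 ml.py|head -1; python3 -c "
from h import *
go2(.5635,.0737,.159)"
```

```text
time: 41.72
tcp_pos: [0.562, 0.0728, 0.1541]
ee_rot: [3.141, 0.303, 0.147]
force: [-0.0, -0.7, -3.1]
grip_width: 0.0155
finger_force: 60.0
4277 tcp [0.562  0.0728 0.1541] face z rel tcp -0.0167 slope [ 0.0015 -0.0033] xy rel [0.0437 0.006 ] [0.0383 0.0379 0.003 ]
t 41.8 tcp [0.5621 0.0723 0.1543] [3.141 0.303 0.146] tool shift mm [ 0.1 -1.2 -5. ] down10 [ 2.98 -0.01  9.55]
```

```bash
python3 -m pendant '[[[0.0001,-0.001,-0.005],[0,0,0]],[[0,0,0],[0,0,0]],[[0,0,0],[0,0,0]],[[0.0146,0,0.0467],[0,0,0]],[[-0.0094,0,-0.03],[0,0,0]],[[-0.0052,0,-0.0167],[0,0,0]],[[0,0,0],[0,0,0]],[[0,0,0],[0,0,0]]]'
python3 ml.py|head -1; python3 sc.py
```

```text
time: 42.78
tcp_pos: [0.5636, 0.0746, 0.1592]
ee_rot: [3.141, 0.302, 0.148]
force: [-0.1, 0.6, -3.2]
grip_width: 0.0155
finger_force: 60.0
4260 tcp [0.5636 0.0746 0.1592] face z rel tcp -0.0167 slope [ 0.0016 -0.0017] xy rel [0.0434 0.0059] [0.0384 0.0383 0.0029]
scene 47 [262. 170.] [0.505 0.038] 0.0944 med 0.0759
scene 45 [280. 174.] [0.549 0.072] 0.0943 med 0.078
scene 49 [245. 178.] [ 0.509 -0.021] 0.0952 med 0.0799
scene 49 [293. 186.] [0.605 0.079] 0.0939 med 0.0773
scene 40 [250. 194.] [ 0.57 -0.04] 0.0938 med 0.0808
```

```bash
python3 -m pendant '[[[0.0149,0,0.0477],[0,0,0]],[[-0.0094,0,-0.03],[0,0,0]],[[-0.0055,0,-0.0177],[0,0,0]],[[0,0,0],[0,0,0]],[[0,0,0],[0,0,0]],[[-0.04,0,-0.02],[0,0,0]],[[-0.05,0,0],[0,0,0]],[[-0.04,0,0.01],[0,0,0]],[[0,0,0],[0,0,0]],[[0,0,0],[0,0,0]]]'
python3 ml.py
python3 - <<'E'
from h import *
# flushness: collar top height (flush 0.064) by brass pixels in wrist view
mod=model("wrist"); im,d=cams.grab_frame("wrist"); cv2.imwrite("pics/w8.png",im); P=cloud(mod,d)
ins=[(.6048,.0797),(.5484,.0712),(.5651,-.0397),(.5097,-.0215),(.5009,.0376)]
for x,y in ins:
    r=np.hypot(P[...,0]-x,P[...,1]-y); m=(r<.0115)&(r>.0075)&(d>0); z=P[...,2][m]; print((x,y),m.sum(),np.round(np.percentile(z[z<.08],[25,50,75]) if (z<.08).any() else 0,4))
go2(.46,.2,.2)
E
```

```text
time: 44.12
tcp_pos: [0.4439, 0.0566, 0.2074]
ee_rot: [3.141, 0.302, 0.147]
force: [0.5, -0.8, -4.0]
grip_width: 0.0155
finger_force: 60.0
4120 tcp [0.4439 0.0566 0.2074] face z rel tcp -0.0145 slope [0.0425 0.0056] xy rel [0.0431 0.0059] [0.0378 0.0379 0.0037]
wrist 386 [387.  32.] [ 0.567 -0.036] 0.0929
wrist 248 [252.  37.] [0.548 0.074] 0.0931
wrist 210 [281.  96.] [0.505 0.04 ] 0.0927
wrist 244 [342. 100.] [ 0.509 -0.017] 0.093
(0.6048, 0.0797) 0 0
(0.5484, 0.0712) 306 [0.0632 0.0638 0.0645]
(0.5651, -0.0397) 578 [0.0287 0.0464 0.0639]
(0.5097, -0.0215) 2180 [0.0282 0.0467 0.0645]
(0.5009, 0.0376) 5436 [0.0284 0.0631 0.064 ]
t 44.2 tcp [0.4443 0.0569 0.2073] [-3.141  0.302  0.148] tool shift mm [  37.1 -139.2   -3.9] down10 [2.98 0.01 9.55]
```

View pics/w8.png

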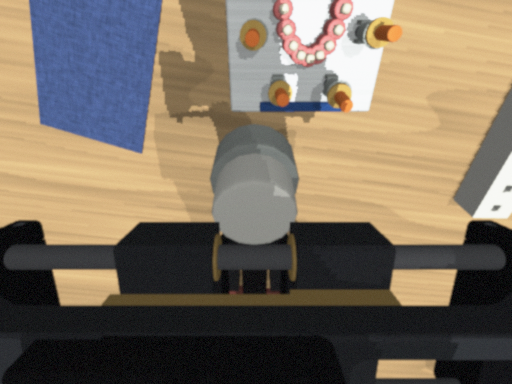

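Collars look seated. Since the mallet can slip at about the seat's finishing force, I'll measure flushness more precisely from higher up.

```bash
python3 -m pendant '[[[-0.015,0.0,-0.05],[0,0,0]],[[-0.015,0.0,-0.05],[0,0,0]],[[0,0,0],[0,0,0]],[[0,0,0],[0,0,0]],[[0,0,0],[0,0,0]]]'
cat > fl.py <<'E'
from h import *
mod=model("wrist"); D=[];
for _ in range(6): im,d=cams.grab_frame("wrist"); D.append(d)
d=np.median(D,0); P=cloud(mod,d); cv2.imwrite("pics/w9.png",im); np.savez("w9.npz",P=P,im=im)
hsv=cv2.cvtColor(im,cv2.COLOR_BGR2HSV); o=cv2.inRange(hsv,(3,120,60),(24,255,255))>0
for x,y in [(.6048,.0797),(.5484,.0712),(.5651,-.0397),(.5097,-.0215),(.5009,.0376),(.6215,-.031)]:
    r=np.hypot(P[...,0]-x-.001,P[...,1]-y-.001); h=(r<.0085)&o&(P[...,2]>.084); z=P[...,2][h]; zt=z[z>np.median(np.sort(z)[-15:])-.003] if len(z)>15 else z
    g=(r<.0135)&(P[...,2]>.055)&(P[...,2]<.075); zz=P[...,2][g]; hist=np.histogram(zz,bins=np.arange(.055,.076,.001))[0]
    print((x,y),"head",len(zt),np.median(zt).round(4) if len(zt) else None,"collar",len(zz),hist.tolist())
b=(P[...,0]>.46)&(P[...,0]<.66)&(P[...,2]>.010)&(P[...,2]<.018)&(hsv[...,1]<40); print("base z",np.median(P[...,2][b]).round(4), "table",np.median(P[...,2][(np.abs(P[...,2])<.006)]).round(4))
E
python3 fl.py
```

```text
time: 44.85
tcp_pos: [0.4445, 0.0568, 0.3105]
ee_rot: [-3.141, 0.305, 0.148]
force: [-0.2, -0.1, -2.7]
grip_width: 0.0153
finger_force: 60.0
(0.6048, 0.0797) head 0 None collar 0 [0, 0, 0, 0, 0, 0, 0, 0, 0, 0, 0, 0, 0, 0, 0, 0, 0, 0, 0, 0]
(0.5484, 0.0712) head 92 0.0912 collar 280 [0, 0, 0, 17, 18, 1, 1, 47, 164, 25, 1, 0, 2, 0, 1, 2, 0, 0, 1, 0]
(0.5651, -0.0397) head 102 0.0913 collar 293 [0, 0, 5, 17, 20, 6, 6, 46, 139, 26, 4, 2, 1, 6, 2, 2, 2, 3, 4, 2]
(0.5097, -0.0215) head 55 0.0917 collar 227 [0, 0, 0, 23, 18, 2, 6, 11, 64, 76, 4, 3, 2, 6, 2, 1, 2, 0, 3, 4]
(0.5009, 0.0376) head 433 0.3971 collar 204 [0, 0, 0, 12, 2, 2, 4, 48, 117, 7, 1, 1, 1, 2, 1, 0, 0, 2, 1, 3]
(0.6215, -0.031) head 0 None collar 0 [0, 0, 0, 0, 0, 0, 0, 0, 0, 0, 0, 0, 0, 0, 0, 0, 0, 0, 0, 0]
base z 0.013 table -0.0009
```

Run:
```python
from h import *
mod=model("scene"); D=[]
for _ in range(8): im,d=cams.grab_frame("scene"); D.append(d)
d=np.median(D,0); P=cloud(mod,d); hsv=cv2.cvtColor(im,cv2.COLOR_BGR2HSV); m=cv2.inRange(hsv,(3,120,60),(24,255,255))
m[~((P[...,0]>.47)&(P[...,0]<.64)&(P[...,1]>-.07)&(P[...,1]<.12)&(P[...,2]>.068)&(P[...,2]<.115))]=0
k,l,st,c=cv2.connectedComponentsWithStats(m)
for i in range(1,k):
    if st[i,4]>10: q=P[l==i]; print(c[i].round(1),np.median(q[:,:2],0).round(3),np.sort(q[:,2])[-12:].round(4))
    # top row of orange blob -> far rim ray onto plane
cv2.imwrite("pics/s9.png",cv2.resize(im[150:240,210:320],None,fx=6,fy=6,interpolation=cv2.INTER_CUBIC))
```

```text
[261.5 167.9] [0.504 0.039] [0.0915 0.0933 0.0934 0.0936 0.0937 0.0939 0.0939 0.0941 0.0943 0.0944
 0.0947 0.0949]
[279.5 173.1] [0.548 0.072] [0.0893 0.0907 0.0926 0.0931 0.0932 0.0939 0.0941 0.0945 0.0945 0.0947
 0.0947 0.0955]
[244.5 176.6] [ 0.509 -0.021] [0.0918 0.0926 0.0929 0.0933 0.0937 0.0941 0.0943 0.0944 0.0945 0.0945
 0.0948 0.0952]
[292.7 183.9] [0.605 0.078] [0.0926 0.0927 0.0935 0.0936 0.0937 0.0939 0.0941 0.0946 0.0948 0.0948
 0.0949 0.095 ]
[249.5 192.8] [ 0.569 -0.04 ] [0.0912 0.0915 0.0926 0.093  0.0938 0.0938 0.094  0.0941 0.0943 0.0943
 0.0946 0.0949]
```

View pics/s9.png

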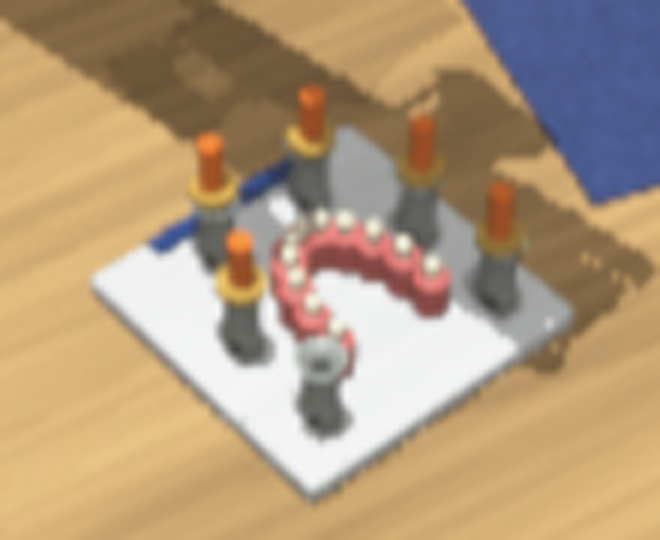

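The s9 crop shows all five collars sitting on the sleeves, and the heads agree within 0.3 mm. So all pins are flush. Now level the mallet and take it back to the mat.

```bash
python3 -m pendant '[[[0,0,0],[0,-0.043,0]],[[0,0,0],[0.043,0,0.118]],[[0,0,0],[0.043,0,0.118]],[[0,0,0],[0,0,0]]]'
python3 ml.py|head -1; python3 -c "
from h import *
go2(.4867,.2243,.12); print(sensors.read_state()['q'].round(2))"
```

```text
time: 46.05
tcp_pos: [0.445, 0.0561, 0.312]
ee_rot: [-3.141, 0.345, -0.104]
force: [-0.5, 0.6, -3.5]
grip_width: 0.0156
finger_force: 60.0
4158 tcp [0.445  0.0561 0.312 ] face z rel tcp -0.0167 slope [ 0.001  -0.0002] xy rel [ 0.045 -0.005] [0.0387 0.0382 0.0029]
t 46.1 tcp [0.4449 0.0567 0.3121] [-3.14   0.345 -0.101] tool shift mm [  88.2 -170.8  172.6] down10 [3.38 0.01 9.41]
[ 0.38  0.2  -0.63  1.53 -0.    1.78 -1.92]
```

```bash
python3 -m pendant '[[[0.0176,-0.0342,0.0345],[0,0,0]],[[0.0176,-0.0342,0.0345],[0,0,0]],[[0.0176,-0.0342,0.0345],[0,0,0]],[[0.0176,-0.0342,0.0345],[0,0,0]],[[0.0178,-0.034,0.0345],[0,0,0]],[[0,0,0],[0,0,0]],[[0,0,0],[0,0,0]]]'
python3 ml.py|head -1; python3 -c "
from h import *
go2(.4867,.2243,.022); print(sensors.read_state()['q'].round(2))"
```

```text
time: 46.98
tcp_pos: [0.4871, 0.2247, 0.1204]
ee_rot: [-3.14, 0.345, -0.1]
force: [-0.5, -0.6, -2.8]
grip_width: 0.0158
finger_force: 60.0
4174 tcp [0.4871 0.2247 0.1204] face z rel tcp -0.0167 slope [0.0001 0.002 ] xy rel [ 0.0444 -0.005 ] [0.039  0.0379 0.0029]
t 47.0 tcp [0.4875 0.2243 0.1209] [-3.14   0.344 -0.102] tool shift mm [32.6  0.2 93.3] down10 [3.37 0.01 9.41]
[ 0.1   0.5  -0.67  1.58  0.1   1.43 -2.25]
```

```bash
python3 -m pendant '[[[0.0126,0,0.036],[0,0,0]],[[0.0119,0,0.034],[0,0,0]],[[0.0054,0,0.0155],[0,0,0]],[[0.0024,0,0.007],[0,0,0]],[[0,0,0],[0,0,0]],[[0,0,0],[0,0,0]]]'
```

```text
time: 47.78
tcp_pos: [0.4869, 0.2251, 0.0233]
ee_rot: [-3.14, 0.343, -0.103]
force: [-0.5, 0.9, -4.2]
grip_width: 0.0156
finger_force: 60.0
```

```bash
python3 -m pendant '[[[0.0003,0,0.0009],[0,0,0]],[[0.0003,0,0.0009],[0,0,0]],[[0,0,0],[0,0,0]]]'
```

```text
time: 48.15
tcp_pos: [0.4861, 0.2248, 0.0202]
ee_rot: [-3.14, 0.345, -0.103]
force: [0.6, 0.7, -3.8]
grip_width: 0.0154
finger_force: 60.0
```

```bash
python3 -m pendant '[[[0.0003,0,0.0009],[0,0,0]],[[0.0002,0,0.0005],[0,0,0]],[[0,0,0],[0,0,0]]]'
```

```text
time: 48.52
tcp_pos: [0.4861, 0.2248, 0.0187]
ee_rot: [-3.14, 0.345, -0.103]
force: [-0.6, -0.7, -3.4]
grip_width: 0.0155
finger_force: 60.0
```

```bash
python3 -m pendant '[[[0.0002,0,0.0007],[0,0,0]],[[0.0002,0,0.0005],[0,0,0]],[[0,0,0],[0,0,0]]]'
```

```text
time: 48.9
tcp_pos: [0.486, 0.2249, 0.0181]
ee_rot: [-3.14, 0.345, -0.103]
force: [-1.0, -1.7, 4.9]
grip_width: 0.0155
finger_force: 60.0
```

```bash
python3 -m pendant '[[[0,0,0],[0,0,0]],[[0,0,0],[0,0,0]],[[0,0,0],[0,0,0]],[[-0.0068,0,-0.0188],[0,0,0]],[[-0.0135,0,-0.0376],[0,0,0]],[[-0.0203,0,-0.0565],[0,0,0]],[[-0.05,0,0],[0,0,0]],[[-0.03,0.03,0],[0,0.172,0]],[[0,0.03,-0.03],[0,0.172,0]],[[0,0,-0.04],[0,0,0]],[[0,0,0],[0,0,0]],[[0,0,0],[0,0,0]]]' 0.045 20
python3 - <<'E'
from h import *
mod=model("wrist"); im,d=cams.grab_frame("wrist"); cv2.imwrite("pics/w10.png",im); P=cloud(mod,d); hsv=cv2.cvtColor(im,cv2.COLOR_BGR2HSV)
for nm,m in (("white",(P[...,2]>.045)&(P[...,2]<.060)&(hsv[...,2]>130)&(hsv[...,1]<50)&(P[...,1]>.13)),("mat",(hsv[...,1]>90)&(hsv[...,0]>100)&(hsv[...,0]<130)&(P[...,1]>.11)&(P[...,1]<.35))):
    k,l,st,c=cv2.connectedComponentsWithStats(m.astype(np.uint8))
    i=1+np.argmax(st[1:,4]); q=P[l==i]; A=np.c_[q[:,:2]-q[:,:2].mean(0),np.ones(len(q))]; print(nm,st[i],((q.min(0)+q.max(0))/2).round(4),"plane",np.linalg.lstsq(A,q[:,2],rcond=None)[0].round(4))
E
python3 sc.py
```

```text
time: 50.4
tcp_pos: [0.4169, 0.1775, 0.2333]
ee_rot: [-3.138, 0.031, -0.103]
force: [-0.5, 0.0, -0.1]
grip_width: 0.0449
finger_force: 0.0
white [193  62  34  36 940] [0.5303 0.2194 0.0506] plane [0.0117 0.0133 0.0533]
mat [ 151   42   97  143 9934] [0.4867 0.2491 0.1955] plane [-0.0129 -0.0923  0.0035]
scene 45 [261. 169.] [0.504 0.038] 0.0936 med 0.0788
scene 46 [280. 174.] [0.549 0.072] 0.0942 med 0.0795
scene 47 [245. 178.] [ 0.51  -0.022] 0.0945 med 0.0786
scene 47 [293. 186.] [0.606 0.079] 0.0937 med 0.0791
scene 38 [249. 195.] [ 0.569 -0.042] 0.0931 med 0.0764
```

View pics/w10.png

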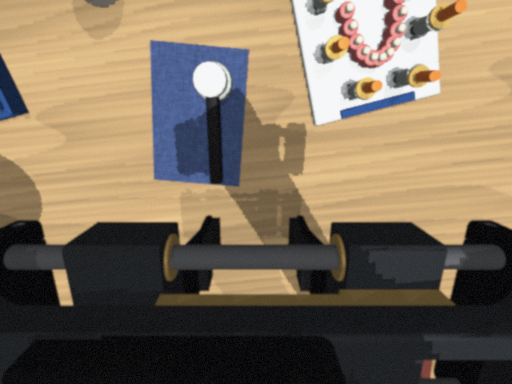

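The mallet stands upright and level on the mat (head (211,80), top at 53 mm), and the robot is clear. One last flushness check before handing in.

```bash
python3 -m pendant '[[[0,0.04,0],[0,0,0]],[[0,0.05,0],[0,0,0]],[[0,0.05,0],[0,0,0]],[[0,0.02,-0.01],[0,0,0]],[[0,0,0],[0,0,0]],[[0,0,0],[0,0,0]],[[0,0,0],[0,0,0]]]'; python3 fl.py
```

```text
time: 51.38
tcp_pos: [0.4007, 0.0192, 0.2417]
ee_rot: [-3.138, 0.033, -0.101]
force: [0.0, 0.2, -0.2]
grip_width: 0.0447
finger_force: 0.0
(0.6048, 0.0797) head 0 None collar 65 [0, 0, 1, 0, 1, 2, 4, 14, 41, 2, 0, 0, 0, 0, 0, 0, 0, 0, 0, 0]
(0.5484, 0.0712) head 107 0.0916 collar 284 [0, 0, 1, 8, 28, 6, 8, 9, 140, 59, 4, 3, 2, 0, 5, 3, 2, 1, 1, 4]
(0.5651, -0.0397) head 107 0.0915 collar 354 [0, 0, 1, 17, 32, 9, 11, 14, 159, 76, 2, 2, 5, 7, 2, 5, 3, 0, 4, 5]
(0.5097, -0.0215) head 84 0.0921 collar 265 [0, 0, 0, 10, 24, 3, 6, 10, 96, 93, 18, 2, 0, 1, 0, 0, 1, 1, 0, 0]
(0.5009, 0.0376) head 102 0.0914 collar 260 [0, 0, 0, 12, 17, 0, 4, 26, 157, 34, 2, 2, 1, 1, 0, 0, 1, 2, 1, 0]
(0.6215, -0.031) head 0 None collar 0 [0, 0, 0, 0, 0, 0, 0, 0, 0, 0, 0, 0, 0, 0, 0, 0, 0, 0, 0, 0]
base z 0.0133 table -0.0007
```

Run:
```python
from h import *
P=np.load("w9.npz")["P"]
for x,y in [(.5484,.0712),(.5651,-.0397),(.5097,-.0215),(.5009,.0376)]:
    r=np.hypot(P[...,0]-x-.001,P[...,1]-y-.001); q=P[(r<.0135)&(P[...,2]>.0615)&(P[...,2]<.0665)]; c=q[:,:2].mean(0)
    for _ in range(4):
        A=np.c_[q[:,:2]-[x,y],np.ones(len(q))]; f=np.linalg.lstsq(A,q[:,2],rcond=None)[0]; e=np.abs(A@f-q[:,2]); q=q[e<max(.0006,np.percentile(e,90))]
    h=P[(r<.009)&(P[...,2]>.0895)&(P[...,2]<.095)]
    print((x,y),len(q),"collar z",f[2].round(4),"tilt",f[:2].round(3),"head xy-eye mm",((h[:,:2].mean(0)-[x,y])*1000).round(1))
```

```text
(0.5484, 0.0712) 180 collar z 0.0638 tilt [ 0.032 -0.018] head xy-eye mm [-2.3  2.1]
(0.5651, -0.0397) 199 collar z 0.0637 tilt [-0.014  0.02 ] head xy-eye mm [1.6 0.7]
(0.5097, -0.0215) 186 collar z 0.0642 tilt [ 0.075 -0.004] head xy-eye mm [-3.1  1.3]
(0.5009, 0.0376) 191 collar z 0.0636 tilt [-0.031  0.003] head xy-eye mm [1.3 1.2]
```

Pin 5 (eyelet 5) leans 0.075 rad and its collar sits ~0.5 mm proud. There's plenty of time, so I'll take the mallet again and give it one more level blow.

```bash
python3 -m pendant '[[[0,0,0],[0,0.033,0]],[[0,0,0],[0,0,0]],[[0,0,0],[0,0,0]]]' 0.045 60 >/dev/null; python3 -c "
from h import *
go(.4905,.2235,.019,-.103)"
```

```text
t 52.0 tcp [0.4008 0.018  0.2424] shift mm [  68.1 -213.6  223.4] turn [-0.003 -0.002  0.   ] rows>= 3.6 F [-0.2  0.6  0.4] w 0.0449
```

```bash
python3 -m pendant '[[[0.017,-0.0534,0],[0,0,0]],[[0.017,-0.0534,0],[0,0,0]],[[0.017,-0.0534,0],[0,0,0]],[[0.0171,-0.0534,0.03],[0,0,0]],[[0,0,0.06],[0,0,0]],[[0,0,0.04],[0,0,0]],[[0,0,0],[0,0,0]],[[0,0,0],[0,0,0]]]'
python3 - <<'E'
from h import *
s=sensors.read_state(); mod=model("wrist"); im,d=cams.grab_frame("wrist"); P=cloud(mod,d); hsv=cv2.cvtColor(im,cv2.COLOR_BGR2HSV)
m=(P[...,2]>.047)&(P[...,2]<.060)&(hsv[...,2]>150)&(hsv[...,1]<50)&(P[...,1]>.13)
q=P[m]; print("head",((q.min(0)+q.max(0))/2).round(4))
m=(hsv[...,2]<70)&(P[...,2]>.037)&(P[...,2]<.049)&(P[...,0]>.44)&(P[...,1]>.15)&(P[...,1]<.3); q=P[m]; print("handle",m.sum(),q.mean(0).round(4))
go(.4905,.2235,.019,-.103,s)
E
```

```text
time: 53.05
tcp_pos: [0.4913, 0.2236, 0.1154]
ee_rot: [-3.137, -0.003, -0.103]
force: [0.1, -0.0, 0.0]
grip_width: 0.045
finger_force: 0.0
head [0.5309 0.2197 0.0518]
handle 1099 [0.4775 0.2252 0.0421]
t 53.0 tcp [0.4913 0.2236 0.1154] shift mm [-0.7  0.2 96.4] turn [-0.005 -0.003 -0.   ] rows>= 1.5 F [ 0.1 -0.   0. ] w 0.045
```

```bash
python3 -m pendant '[[[0,0,0.04],[0,0,0]],[[0,0,0.03],[0,0,0]],[[0,0,0.016],[0,0,0]],[[0,0,0.010],[0,0,0]],[[0,0,0],[0,0,0]],[[0,0,0],[0,0,0]]]' 0.045 60
python3 -m pendant '[[[0,0,0],[0,0,0]],[[0,0,0],[0,0,0]],[[0,0,0],[0,0,0]],[[0,0,0],[0,0,0]],[[0,0,-0.01],[0,0,0]],[[0,0,-0.05],[0,0,0]],[[0,0,-0.06],[0,0,0]],[[0,0,-0.03],[0,0,0]],[[0,0,0],[0,0,-0.126]],[[0,0,0],[0,0,-0.125]],[[0,0,0],[0,0,0]]]' 0 60
python3 ml.py|head -1;python3 -c "
from h import *
go(.4699,-.0275,.159,.148)"
```

```text
time: 53.85
tcp_pos: [0.4912, 0.2238, 0.0187]
ee_rot: [-3.137, -0.003, -0.103]
force: [0.5, -0.6, 0.1]
grip_width: 0.0452
finger_force: 0.0
time: 55.22
tcp_pos: [0.4899, 0.2228, 0.1678]
ee_rot: [-3.138, -0.002, 0.148]
force: [-0.1, -0.9, -3.0]
grip_width: 0.0154
finger_force: 59.9
4393 tcp [0.4899 0.2228 0.1678] face z rel tcp -0.0165 slope [-0.0099 -0.0001] xy rel [0.0401 0.0056] [0.0384 0.0384 0.0033]
t 55.3 tcp [0.49   0.2228 0.1677] shift mm [-56.8 244.6   8.7] turn [-0.003 -0.002 -0.002] rows>= 3.9 F [-0.9 -0.2 -2.9] w 0.0153
```

```bash
python3 -m pendant '[[[-0.0114,0.0489,0],[0,0,0]],[[-0.0114,0.0489,0],[0,0,0]],[[-0.0114,0.0489,0],[0,0,0]],[[-0.0113,0.0489,0],[0,0,0]],[[-0.0113,0.0490,0.0087],[0,0,0]],[[0,0,0],[0,0,0]],[[0,0,0],[0,0,0]]]'
python3 ml.py|head -1;python3 -c "
from h import *
go(.4699,-.0275,.159,.148)"
```

```text
time: 56.15
tcp_pos: [0.4702, -0.0267, 0.1581]
ee_rot: [-3.138, -0.002, 0.146]
force: [0.0, 0.9, -2.7]
grip_width: 0.0158
finger_force: 59.9
4397 tcp [ 0.4702 -0.0267  0.1581] face z rel tcp -0.0165 slope [-0.0089 -0.0006] xy rel [0.0401 0.0057] [0.038  0.0381 0.0032]
t 56.2 tcp [ 0.4703 -0.0261  0.1582] shift mm [-0.6  1.3 -0.8] turn [-0.004 -0.002  0.   ] rows>= 0.0 F [-0.2  0.1 -4.1] w 0.0157
```

```bash
python3 -m pendant '[[[-0.0005,0.001,0],[0,0,0]],[[0,0,0],[0,0,0]],[[0,0,0.0492],[0,0,0]],[[0,0,-0.03],[0,0,0]],[[0,0,-0.03],[0,0,0]],[[-0.03,-0.03,-0.05],[0,0,0]],[[-0.01,-0.03,-0.05],[0,0,0]],[[0,0,0],[0,0,0]],[[0,0,0],[0,0,0]],[[0,0,0],[0,0,0]]]'
python3 ml.py|head -1;python3 fl.py
python3 - <<'E'
from h import *
P=np.load("w9.npz")["P"]
for x,y in [(.5484,.0712),(.5651,-.0397),(.5097,-.0215),(.5009,.0376)]:
    r=np.hypot(P[...,0]-x-.001,P[...,1]-y-.001); q=P[(r<.0135)&(P[...,2]>.0615)&(P[...,2]<.0665)]
    for _ in range(4):
        A=np.c_[q[:,:2]-[x,y],np.ones(len(q))]; f=np.linalg.lstsq(A,q[:,2],rcond=None)[0]; e=np.abs(A@f-q[:,2]); q=q[e<max(.0006,np.percentile(e,90))]
    print((x,y),"collar z",f[2].round(4),"tilt",f[:2].round(3))
E
```

```text
time: 57.45
tcp_pos: [0.4223, 0.0228, 0.2652]
ee_rot: [-3.137, 0.0, 0.147]
force: [-0.5, -0.4, -3.3]
grip_width: 0.0156
finger_force: 60.0
4458 tcp [0.4223 0.0228 0.2652] face z rel tcp -0.0146 slope [0.0292 0.0074] xy rel [0.04   0.0052] [0.0382 0.0384 0.0034]
(0.6048, 0.0797) head 95 0.0914 collar 237 [0, 0, 0, 9, 5, 1, 3, 51, 131, 13, 4, 1, 1, 3, 3, 2, 3, 3, 0, 4]
(0.5484, 0.0712) head 86 0.0912 collar 229 [0, 0, 1, 16, 13, 1, 2, 29, 131, 21, 2, 2, 0, 3, 2, 1, 3, 0, 2, 0]
(0.5651, -0.0397) head 77 0.0913 collar 255 [0, 0, 2, 15, 17, 8, 7, 28, 122, 27, 3, 4, 1, 5, 2, 2, 6, 2, 2, 2]
(0.5097, -0.0215) head 61 0.0918 collar 202 [0, 0, 0, 17, 16, 2, 2, 9, 79, 62, 5, 2, 0, 0, 2, 1, 1, 0, 1, 3]
(0.5009, 0.0376) head 76 0.0912 collar 216 [0, 0, 1, 11, 11, 1, 3, 50, 129, 7, 1, 0, 0, 1, 1, 0, 0, 0, 0, 0]
(0.6215, -0.031) head 0 None collar 301 [37, 33, 42, 125, 63, 1, 0, 0, 0, 0, 0, 0, 0, 0, 0, 0, 0, 0, 0, 0]
base z 0.013 table -0.0009
(0.5484, 0.0712) collar z 0.0635 tilt [ 0.034 -0.014]
(0.5651, -0.0397) collar z 0.0635 tilt [-0.027  0.014]
(0.5097, -0.0215) collar z 0.0639 tilt [ 0.066 -0.016]
(0.5009, 0.0376) collar z 0.0633 tilt [-0.021  0.005]
```

Flush everywhere (eyelet 2 confirmed too). Pin 5 rests with its collar on the rim and a slight lean, ~0.4 mm at its centre, and didn't move further, so I accept it. Return the mallet.

```bash
python3 -m pendant '[[[0,0,0],[0,-0.036,0]],[[0,0,0],[0.005,0,0.125]],[[0,0,0],[0.005,0,0.125]],[[0,0,0],[0,0,0]]]' >/dev/null
python3 ml.py|head -1; python3 -c "
from h import *
go2(.4905,.2235,.12)"
```

```text
4448 tcp [0.4231 0.0234 0.2665] face z rel tcp -0.0162 slope [-0.0059  0.0018] xy rel [ 0.0416 -0.0049] [0.0381 0.0384 0.0032]
t 58.4 tcp [0.423  0.0235 0.2665] [-3.137  0.036 -0.099] tool shift mm [  52.6 -205.1  145.7] down10 [0.36 0.05 9.99]
```

```bash
python3 -m pendant '[[[0.0132,-0.0513,0.0364],[0,0,0]],[[0.0132,-0.0513,0.0364],[0,0,0]],[[0.0132,-0.0513,0.0364],[0,0,0]],[[0.013,-0.0513,0.0364],[0,0,0]],[[0,0,0],[0,0,0]],[[0,0,0],[0,0,0]]]'
python3 ml.py|head -1; python3 -c "
from h import *
go2(.4905,.2235,.0187)"
```

```text
time: 59.1
tcp_pos: [0.4892, 0.2179, 0.124]
ee_rot: [-3.137, 0.036, -0.1]
force: [0.5, -1.0, -1.7]
grip_width: 0.0156
finger_force: 60.0
4475 tcp [0.4892 0.2179 0.124 ] face z rel tcp -0.0162 slope [-0.0056  0.0048] xy rel [ 0.0413 -0.0048] [0.0385 0.0387 0.0032]
t 59.1 tcp [0.4898 0.2172 0.1247] [-3.137  0.034 -0.102] tool shift mm [  3.7  -5.9 106. ] down10 [0.34 0.04 9.99]
```

```bash
python3 -m pendant '[[[0.002,-0.006,0.04],[0,0,0]],[[0.001,0,0.035],[0,0,0]],[[0.001,0,0.018],[0,0,0]],[[0,0,0.008],[0,0,0]],[[0,0,0.003],[0,0,0]],[[0,0,0.001],[0,0,0]],[[0,0,0],[0,0,0]],[[0,0,0],[0,0,0]]]'
```

```text
time: 60.15
tcp_pos: [0.4905, 0.2246, 0.0196]
ee_rot: [-3.137, 0.034, -0.102]
force: [-0.3, -0.2, -3.1]
grip_width: 0.0154
finger_force: 60.0
```

```bash
python3 -m pendant '[[[0,0,0.0006],[0,0,0]],[[0,0,0.0005],[0,0,0]],[[0,0,0],[0,0,0]]]'
```

```text
time: 60.52
tcp_pos: [0.4901, 0.2244, 0.018]
ee_rot: [-3.137, 0.035, -0.102]
force: [-0.1, -0.5, -3.4]
grip_width: 0.0157
finger_force: 60.0
```

```bash
python3 -m pendant '[[[0,0,0.0006],[0,0,0]],[[0,0,0.0003],[0,0,0]],[[0,0,0],[0,0,0]]]'
```

```text
time: 60.9
tcp_pos: [0.4901, 0.2245, 0.0175]
ee_rot: [-3.137, 0.035, -0.102]
force: [-2.4, -0.5, 4.2]
grip_width: 0.0154
finger_force: 60.0
```

Contact. Release, go straight up, and check.

```bash
python3 -m pendant '[[[0,0,0],[0,0,0]],[[0,0,0],[0,0,0]],[[0,0,0],[0,0,0]],[[-0.0007,0,-0.02],[0,0,0]],[[-0.0014,0,-0.04],[0,0,0]],[[-0.002,0,-0.06],[0,0,0]],[[-0.05,0.03,-0.04],[0,0,0]],[[-0.02,0.03,-0.04],[0,0,0]],[[0,0,0],[0,0,0]],[[0,0,0],[0,0,0]]]' 0.045 20
python3 - <<'E'
from h import *
mod=model("wrist"); im,d=cams.grab_frame("wrist"); P=cloud(mod,d); hsv=cv2.cvtColor(im,cv2.COLOR_BGR2HSV)
m=(P[...,2]>.051)&(P[...,2]<.060)&(hsv[...,2]>130)&(hsv[...,1]<50)&(P[...,1]>.13)
k,l,st,c=cv2.connectedComponentsWithStats(m.astype(np.uint8)); i=1+np.argmax(st[1:,4]); q=P[l==i]; A=np.c_[q[:,:2]-q[:,:2].mean(0),np.ones(len(q))]
print(st[i],((q.min(0)+q.max(0))/2).round(4),np.linalg.lstsq(A,q[:,2],rcond=None)[0].round(4))
im,_=cams.grab_frame("scene"); cv2.imwrite("pics/end.png",im)
E
python3 sc.py
```

```text
time: 62.15
tcp_pos: [0.4234, 0.1736, 0.2151]
ee_rot: [-3.137, 0.033, -0.102]
force: [-0.1, -0.4, -1.0]
grip_width: 0.0449
finger_force: 0.0
[187  65  35  37 999] [0.5313 0.2193 0.0535] [-0.0003  0.0046  0.0534]
scene 46 [261. 169.] [0.504 0.038] 0.093 med 0.0776
scene 46 [280. 174.] [0.549 0.072] 0.0939 med 0.0798
scene 47 [245. 178.] [ 0.51  -0.021] 0.0951 med 0.0779
scene 46 [293. 186.] [0.606 0.078] 0.0938 med 0.0776
scene 36 [250. 194.] [ 0.569 -0.04 ] 0.0924 med 0.0762
```

View pics/end.png

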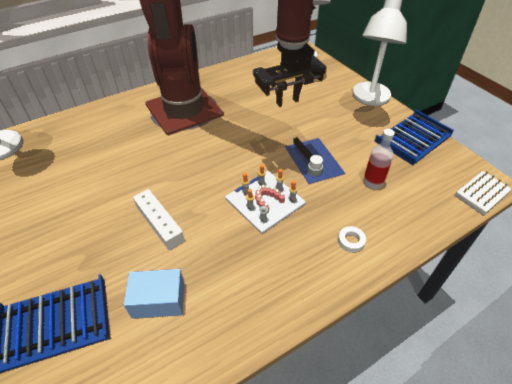

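The final view shows five pins seated at about (245–293, 170–194), an empty rack, the mallet upright on its mat at (315,162), and the bottle and carton untouched. Hand in.

```bash
python3 -c "
from station import env
print(env.finish_job())"
```

```text
the job is handed in; nothing more can be done
None
```

I handed the job in at about 62 s. Four of the five pins measure flush on their eyelets; the fifth (eyelet 5) leans slightly, its collar about 0.5 mm high at the centre even after an extra blow. The mallet is upright on its mat, and the bottle and carton were not touched.

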